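# Put the glass mullers back in their graded rack

## Robot

A 6-joint arm with a two-finger parallel gripper is mounted at the origin on the work surface; the furniture and walls round the work are solid. World frame = base frame: x ahead of the robot, y to its left, z up, the work surface at z = 0. Lengths are in m, angles in rad, forces in N, time in s.
With the tool pointing down it reaches from about 0.35 to 0.775 m from the base axis. Payload 5.5 kg.
Tool frame: the origin (TCP) lies midway between the tips of the shut fingers; the grasp point (between the pads) lies grasp_offset behind it (grasp_offset is the distance from the TCP to the grasp point, in m); z points along the fingers, y is the line along which they close (so a half turn about z gives the same grasp; the last joint's range is limited). The gripper opens to 85 mm and grips with 20 to 120 N. Pads are 22 mm wide; open, the fingers measure 114 mm over their backs; the gripper's body (76 mm by 85 mm) begins 54 mm behind the grasp point. The pads swing forward as they close: fully open they stand 13 mm farther back than shut.
Start: joints at [1.035, 0.313, 0.046, 1.304, 0, 1.431], TCP at [0.222, 0.531, 0.2] pointing down, gripper open.
Joint ranges: [-2.76, 2.76], [-0.86, 1.69], [-1.03, 1.26], [-2.2, 2.34], [-1.47, 1.5], [-3.14, 3.14]. Speed limits (rad/s): [2.57, 2.57, 3.14, 3.14, 3.14, 3.14].

## Interface

Orientations are given as a unit quaternion [w, x, y, z].
In Python, from workcell import * gives the robot as it stands.
- The arm moves only by the tool step_arm, never from a script. Its argument "deltas" is a list of rows, each a list of 7 numbers: the shift along the world's x, y, z in mm, then the turn, a rotation vector about the world's x, y, z in degrees, then the gripper's target within -1 to 1 (fully open at 1, half-way at 0, shut at -1). A call has 1 to 5 rows; each row shifts and turns the commanded pose from where the row before left it; what a row does not reach is not made up. A row lasts 1/10 s, in which the tool goes at most 50 mm and 8.59 degrees, less where a joint would pass 70% of its speed; a pose out of reach is approached as far as the arm can. A call is refused whole if a number of a shift passes 50 or a number of a turn 8.59, either way. A call with a gripper value outside its range is refused whole. The fingers move at their own pace and stop on an object; "newtons" is the grip in N (left out, the last holds). Time passes only in rows, so rows that do not move let the fingers close. It gives the time, the measured TCP pose, the force, the opening and the grip force at its end, in the units of the state.
- get_state(): the state, without advancing time (a new reading comes with each control period).
- read_camera(name): name is "scene" or "top" or "wrist"; returns a dict with "image" (400x640x3 uint8, red, green, blue), "z_map" (400x640 float32, m along the optical axis (not along the pixel's ray), 0 where there is no reading), "K" (3x3 intrinsics, pixels), "dist_coeffs" ([k1, k2, p1, p2, k3] as OpenCV has them; the pictures are not rectified), "world_from_camera" (4x4, takes a point from camera to world coordinates). Camera axes: x right, y down, z forward; pixel columns grow to the right and rows downward; lengths in m; the calibration is good to about 2 mm. A picture is of the moment at which its call begins.
- hand_in(): hands the job in; it is judged then, once.
The state is a dict: "clock": time; "joint_pos": joint angles; "qvel": joint speeds; "tau": joint torques, N m; "tcp_pos": TCP position; "orientation": TCP orientation; "wrist_force": force on the tool from outside, world axes, zero at the start; "ft_torque": the same for the moment, N m; "finger_gap": finger opening in m; "grip_force": force on a finger pad.
Only numpy, scipy, OpenCV 4.12 (cv2) and the standard library are available. Lean on these libraries where they do the work, as an engineer would, in place of code of your own. Each camera call takes 0.05 s, during which the arm holds its last target. There are 200 camera calls.

## Task

The four washed glass mullers stand about on the light table: put them back in the walnut rack so that they stand in a row by size, each one upright and fully down on the cork in the seat turned for its foot. They are glass, so set them down gently and do not tip them over, and leave the flask and the dropper bottle beside them standing where they are.

Things in the scene. Friction and masses are not known exactly. Their poses are not given: they have to be found in the camera images.
- muller_1: smallest glass muller (grinding pestle), pale greenish glass, 72 mm tall, standing upright on its round flat foot of 26 mm diameter; above the bell-shaped foot, from 29 mm up to 61 mm, it has a straight round handle 18 mm in diameter, to be gripped from above, with a domed top. Origin: centre of the underside of the foot; z up along the handle. 50 g, give or take 20 %
- muller_2: second smallest glass muller (grinding pestle), pale greenish glass, 82 mm tall, standing upright on its round flat foot of 37 mm diameter; above the bell-shaped foot, from 29 mm up to 71 mm, it has a straight round handle 23 mm in diameter, to be gripped from above, with a domed top. Origin: centre of the underside of the foot; z up along the handle. 90 g, give or take 20 %
- muller_3: second largest glass muller (grinding pestle), pale greenish glass, 94 mm tall, standing upright on its round flat foot of 48 mm diameter; above the bell-shaped foot, from 29 mm up to 83 mm, it has a straight round handle 28 mm in diameter, to be gripped from above, with a domed top. Origin: centre of the underside of the foot; z up along the handle. 150 g, give or take 20 %
- muller_4: largest glass muller (grinding pestle), pale greenish glass, 108 mm tall, standing upright on its round flat foot of 59 mm diameter; above the bell-shaped foot, from 29 mm up to 97 mm, it has a straight round handle 34 mm in diameter, to be gripped from above, with a domed top. Origin: centre of the underside of the foot; z up along the handle. 240 g, give or take 20 %
- seat_1: smallest of four seats in a row by size on the fixed walnut rack board (252x86x18 mm): light wooden collar, 42 mm outside, bore 34 mm flared to 38 at the mouth, for the 26 mm foot, too narrow for the next larger. Origin: centre of its underside, 18 mm above the table; cork pad 4 mm, rim 14.5 mm above that. y: along the row to the larger seats; next one 49.5 mm on
- seat_2: second smallest of four seats in a row by size on the fixed walnut rack board (252x86x18 mm): light wooden collar, 53 mm outside, bore 45 mm flared to 49 at the mouth, for the 37 mm foot, too narrow for the next larger. Origin: centre of its underside, 18 mm above the table; cork pad 4 mm, rim 14.5 mm above that. y: along the row to the larger seats; next one 60.5 mm on
- seat_3: second largest of four seats in a row by size on the fixed walnut rack board (252x86x18 mm): light wooden collar, 64 mm outside, bore 56 mm flared to 60 at the mouth, for the 48 mm foot, too narrow for the next larger. Origin: centre of its underside, 18 mm above the table; cork pad 4 mm, rim 14.5 mm above that. y: along the row to the larger seats; next one 71.5 mm on
- seat_4: largest of four seats in a row by size on the fixed walnut rack board (252x86x18 mm): light wooden collar, 75 mm outside, bore 67 mm flared to 71 at the mouth, for the 59 mm foot, too narrow for the next larger. Origin: centre of its underside, 18 mm above the table; cork pad 4 mm, rim 14.5 mm above that. y: along the row to the larger seats
- flask: bystander: small glass flask with a round amber belly and a bluish funnel neck, 41 mm wide and 70 mm tall, upright on the table; origin at the centre of its underside
- dropper: bystander: small white plastic dropper bottle, 31 mm wide and 66 mm tall, upright on the table; origin at the centre of its underside
There are look-alikes about, which are no part of the job. Leave any green or orange look-alike of the muller_3 alone. What is shaped like the muller_1 but pink is not meant.

How it is judged:
At the end, for the whole second after the job is handed in: Each of the four mullers stands in the seat of its own size: its axis within 8 mm of the seat's centre, its foot down on the cork (underside 1 to 7 mm above the seat's origin), leaning less than 0.1 rad, and at rest (horizontal distance between muller_1 and seat_1 below 0.008 m and z of muller_1 in the frame of seat_1 between 0.001 and 0.007 m and angle between each of muller_1, muller_2, muller_3, muller_4's own z axis and vertical below 0.1 rad and linear speed of each of muller_1, muller_2, muller_3, muller_4 below 0.02 m/s and angular speed of each of muller_1, muller_2, muller_3, muller_4 below 0.2 rad/s and horizontal distance between muller_2 and seat_2 below 0.008 m and z of muller_2 in the frame of seat_2 between 0.001 and 0.007 m and horizontal distance between muller_3 and seat_3 below 0.008 m and z of muller_3 in the frame of seat_3 between 0.001 and 0.007 m and horizontal distance between muller_4 and seat_4 below 0.008 m and z of muller_4 in the frame of seat_4 between 0.001 and 0.007 m); the robot touches nothing.
It fails at once if the flask is knocked over or pushed more than 15 mm (distance of flask from where it was at the start of the episode above 0.015 m or angle between flask's own z axis and vertical above 0.5 rad).
It fails at once if the dropper bottle is knocked over or pushed more than 15 mm (distance of dropper from where it was at the start of the episode above 0.015 m or angle between dropper's own z axis and vertical above 0.5 rad).
It fails at once if a muller is tipped over (leans more than 45 degrees) (angle between any of muller_1, muller_2, muller_3, muller_4's own z axis and vertical above 0.785 rad).
It fails at once if a muller is rammed into its seat (more than 60 N between them) (contact force between muller_1 and seat_1 above 60 N or contact force between muller_2 and seat_2 above 60 N or contact force between muller_3 and seat_3 above 60 N or contact force between muller_4 and seat_4 above 60 N).
It fails at once if a muller is let fall (drops out of the fingers and reaches 0.5 m/s, as from 13 mm or more) ((contact force between muller_1 and the fingers below 0.05 N and linear speed of muller_1 above 0.5 m/s) or (contact force between muller_2 and the fingers below 0.05 N and linear speed of muller_2 above 0.5 m/s) or (contact force between muller_3 and the fingers below 0.05 N and linear speed of muller_3 above 0.5 m/s) or (contact force between muller_4 and the fingers below 0.05 N and linear speed of muller_4 above 0.5 m/s)).
It also fails if it takes over 96 s, if anything falls off the work surface, if the arm or the gripper's body presses on something with over 40 N, if the wrist force passes 120 N, or if a joint passes its speed limit or range.

## Working session

There is one attempt and no reset: what is moved stays moved. The work goes in short steps, Python scripts to look and compute and a tool call to move; the robot and the scene stay as the last step left them, time stands still between calls to the robot, and variables do not carry over. Pictures are saved under pics/ and viewed, at most 14 in all, crops included, and the job is handed in when it is done.

Besides the shell and the picture viewer there is one more tool, called after "Call:" by a JSON object that holds its "name" and its "arguments". step_arm: Moves the arm, as the interface text tells. Its arguments: {"type":"object","properties":{"deltas":{"type":"array","items":{"type":"array","items":{"type":"number"}}},"newtons":{"type":"number"}},"required":["deltas"]}

```bash
mkdir -p pics; ls; python3 - <<'E'
from workcell import *
import cv2,pickle
s=get_state();print(s)
for n in("scene","top"):
    r=read_camera(n);pickle.dump(r,open(f"{n}.pkl","wb"))
    cv2.imwrite(f"pics/{n}0.png",r["image"][:,:,::-1]);print(n,r["K"],r["dist_coeffs"],r["world_from_camera"])
E
```

```text
pics
{'clock': 0.0, 'joint_pos': array([ 1.03541900e+00,  3.13991574e-01,  4.49726287e-02,  1.30359520e+00,
       -3.99200789e-06,  1.43118400e+00]), 'qvel': array([ 5.60209660e-04,  9.62319388e-04,  1.19682409e-05, -1.33310457e-03,
       -2.80167800e-03,  5.54363305e-04]), 'tau': array([ 6.78647011e-04, -4.80629253e+01,  2.98532581e+01,  1.93809491e-02,
       -3.91684644e-04, -1.27899713e-05]), 'tcp_pos': array([0.22139477, 0.53005346, 0.19951135]), 'orientation': array([-2.99077759e-04,  1.96593514e-01,  9.80484658e-01, -8.58293831e-04]), 'wrist_force': array([-0.05797042, -0.61292045, -0.66169187]), 'ft_torque': array([-0.02863119,  0.00875515,  0.03093186]), 'grip_force': 0.0, 'finger_gap': 0.08543086648420092}
scene [[456.13739597   0.         313.16060312]
 [  0.         456.13739597 190.47730947]
 [  0.           0.           1.        ]] [-0.06803099  0.          0.          0.          0.        ] [[ 0.64497198 -0.45450469  0.61435871 -0.02768915]
 [-0.76415364 -0.37413461  0.52544506 -0.65907742]
 [-0.00896439 -0.80836179 -0.58861776  0.54786337]
 [ 0.          0.          0.          1.        ]]
top [[519.98082693   0.         323.94129986]
 [  0.         519.98082693 203.38274712]
 [  0.           0.           1.        ]] [-0.11428259  0.          0.          0.          0.        ] [[-9.50457208e-04 -9.84314639e-01  1.76419353e-01  3.02324358e-01]
 [-9.99986668e-01  1.83094284e-03  4.82815118e-03 -2.12362064e-01]
 [-5.07543364e-03 -1.76412412e-01 -9.84303257e-01  1.14145137e+00]
 [ 0.00000000e+00  0.00000000e+00  0.00000000e+00  1.00000000e+00]]
```

View pics/top0.png

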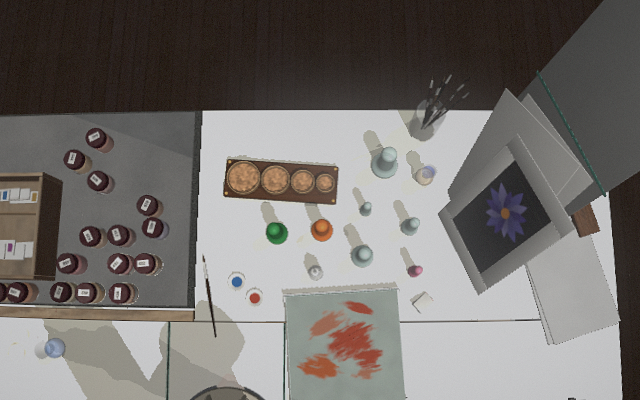

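View pics/scene0.png

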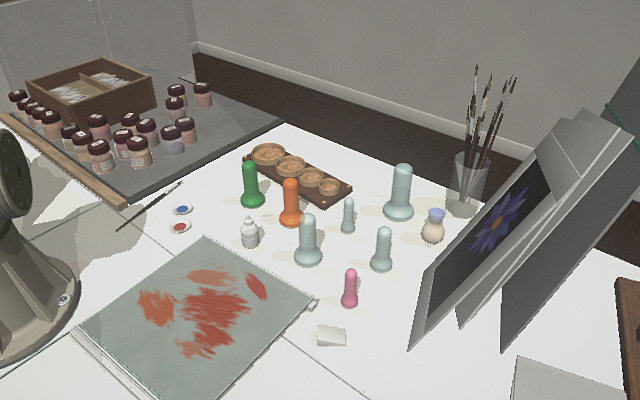

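The top view shows the rack's seats at about (243,177), (275,179), (302,182) and (325,183), from large to small. The clear mullers are at about (384,162)=4, (362,254)=3, (411,226)=2 and (366,209)=1. The flask is at (426,174), the dropper at (315,271), and the green, orange and pink look-alikes are separate. I'll enlarge this for measuring.

```bash
cat > h.py <<'E'
import numpy as np,cv2,pickle
def w(r,u,v,z):
    n=cv2.undistortPoints(np.array([[[u,v]]],float),r["K"],r["dist_coeffs"])[0,0]
    T=r["world_from_camera"];d=T[:3,:3]@[n[0],n[1],1];o=T[:3,3]
    return o+d*(z-o[2])/d[2]
E
python3 - <<'E'
from h import *
r=pickle.load(open("top.pkl","rb"))
c=cv2.resize(r["image"][140:290,215:445,::-1],None,fx=3.4,fy=3.4,interpolation=cv2.INTER_CUBIC);cv2.imwrite("pics/topc.png",c)
for n,u,v in(("s4",243,177),("s3",275,179),("s2",302,182),("s1",325,183)):print(n,w(r,u,v,.0365))
# depth-based: points per cluster
z=r["z_map"];v,u=np.mgrid[0:400,0:640]
n=cv2.undistortPoints(np.stack([u,v],-1).reshape(-1,1,2).astype(float),r["K"],r["dist_coeffs"]).reshape(400,640,2)
P=np.dstack([n[...,0]*z,n[...,1]*z,z])@r["world_from_camera"][:3,:3].T+r["world_from_camera"][:3,3]
P[z==0]=-1
for nm,u,v,h in(("m4",384,155,.108),("m3",362,250,.094),("m2",411,222,.082),("m1",366,207,.072),("flask",426,172,.07),("drop",315,271,.066),("pink",415,269,.072),("or",321,229,.094),("gr",276,231,.094)):
    q=P[v-18:v+18,u-18:u+18].reshape(-1,3);q=q[q[:,2]>.015];t=q[q[:,2]>h-.02];print(nm,len(q),q[:,2].max() if len(q) else None,np.round(t.mean(0),4) if len(t) else None, len(t), np.round(w(r,u,v,h),3))
E
```

```text
s4 [ 0.55932249 -0.02995617  0.0365    ]
s3 [ 0.55459304 -0.10025011  0.0365    ]
s2 [ 0.54773226 -0.15923677  0.0365    ]
s1 [ 0.5453922  -0.20928709  0.0365    ]
m4 443 0.11167222130633125 [ 0.5906 -0.3406  0.1027] 217 [ 0.588 -0.331  0.108]
m3 249 0.09570614612498263 [ 0.3883 -0.2877  0.0888] 154 [ 0.394 -0.284  0.094]
m2 186 0.08536734937346524 [ 0.452  -0.393   0.0765] 105 [ 0.453 -0.387  0.082]
m1 99 0.07208941016624304 [ 0.4893 -0.2964  0.0664] 60 [ 0.486 -0.295  0.072]
flask 358 0.07306624371212256 [ 0.5662 -0.4307  0.0637] 205 [ 0.562 -0.424  0.07 ]
drop 170 0.06455368042504839 [ 0.3532 -0.1875  0.054 ] 50 [ 0.354 -0.189  0.066]
pink 98 0.07288872435035554 [ 0.3557 -0.4005  0.0662] 58 [ 0.357 -0.394  0.072]
or 255 0.09498437511244395 [ 0.4451 -0.2007  0.0887] 150 [ 0.437 -0.201  0.094]
gr 245 0.09513947609863838 [ 0.4383 -0.1035  0.0884] 140 [ 0.433 -0.11   0.094]
```

View pics/topc.png

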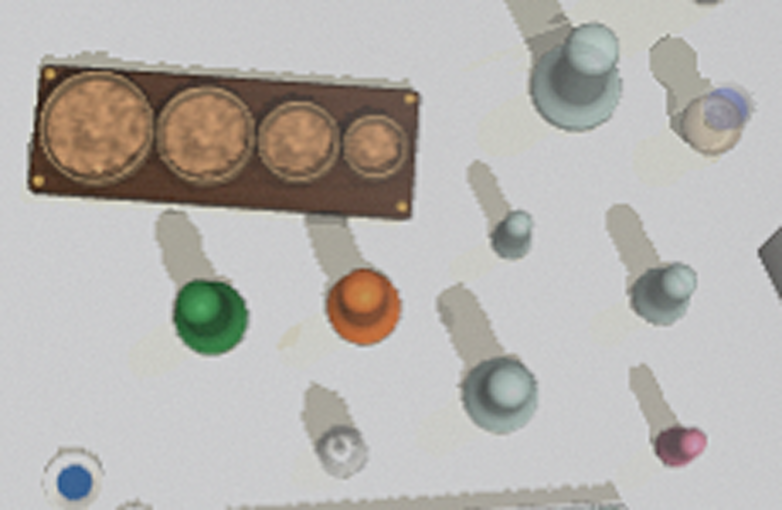

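```bash
python3 - <<'E'
from h import *
r=pickle.load(open("top.pkl","rb"))
f=lambda x,y,z:w(r,215+(x+.5)/3.4-.5,140+(y+.5)/3.4-.5,z)
S=np.array([f(375,146,.0365),f(299,141,.0365),f(206,136,.0365),f(97,127,.0365)])[:,:2]
L=np.array([0,49.5,110,181.5])/1000
c=S.mean(0);d=((L-L.mean())[:,None]*(S-c)).sum(0);print("scale",np.linalg.norm(d)/((L-L.mean())**2).sum());d/=np.linalg.norm(d)
print("seats",S,"\nfit",c+np.outer(L-L.mean(),d),d)
for n,x,y,tx,ty,h in(("m4",576,86,592,49,.1),("m3",499,396,510,385,.087),("m2",660,296,679,282,.077),("m1",511,239,517,223,.068)):
    print(n,f(x,y,.003)[:2],f(tx,ty,h)[:2])
E
```

```text
scale 0.9879517519196452
seats [[ 0.54630902 -0.20916038]
 [ 0.5496958  -0.16050456]
 [ 0.5531451  -0.10078857]
 [ 0.55932094 -0.03034466]] 
fit [[ 0.54602612 -0.21023162]
 [ 0.54956318 -0.16085816]
 [ 0.55388624 -0.10051281]
 [ 0.55899532 -0.02919558]] [0.07145561 0.99744378]
m4 [ 0.59429493 -0.34259499] [ 0.59269381 -0.34183607]
m3 [ 0.3890169  -0.28863893] [ 0.38916253 -0.28965786]
m2 [ 0.4536111  -0.39435662] [ 0.45233836 -0.39441091]
m1 [ 0.49141093 -0.2977855 ] [ 0.49060901 -0.29675949]
```

```bash
python3 - <<'E'
from h import *
import workcell
print([n for n in dir(workcell) if n[0]!='_'], getattr(workcell,'grasp_offset',None))
for nm in("top","scene"):
    r=pickle.load(open(nm+".pkl","rb"));z=r["z_map"]
    v,u=np.mgrid[0:400,0:640]
    n=cv2.undistortPoints(np.stack([u,v],-1).reshape(-1,1,2).astype(float),r["K"],r["dist_coeffs"]).reshape(400,640,2)
    P=(np.dstack([n[...,0]*z,n[...,1]*z,z])@r["world_from_camera"][:3,:3].T+r["world_from_camera"][:3,3])[z>0]
    for lo,hi in((.03,.12),(.12,.2),(.2,.45)):
        q=P[(P[:,2]>lo)&(P[:,2]<hi)]
        print(nm,lo,end=": ")
        for m,c in(("m4",(.593,-.342)),("m3",(.389,-.289)),("m2",(.453,-.394)),("m1",(.491,-.297))):
            a=q[np.abs(q[:,:2]-c).max(1)>.035]; a=a[np.hypot(*(a[:,:2]-c).T)<.2] 
            if len(a): i=np.argmin(np.hypot(*(a[:,:2]-c).T));print(m,np.round(a[i],3),end=" ")
        print()
E
```

```text
['MotionError', 'get_state', 'grasp_offset', 'hand_in', 'read_camera'] 0.0187
top 0.03: m4 [ 0.564 -0.411  0.032] m3 [ 0.438 -0.211  0.041] m2 [ 0.471 -0.472  0.03 ] m1 [ 0.533 -0.222  0.031] 
top 0.12: m4 [ 0.661 -0.417  0.181] m2 [ 0.465 -0.52   0.123] 
top 0.2: m4 [ 0.66  -0.418  0.217] m2 [ 0.475 -0.559  0.2  ] 
scene 0.03: m4 [ 0.574 -0.413  0.069] m3 [ 0.436 -0.213  0.046] m2 [ 0.467 -0.474  0.031] m1 [ 0.539 -0.227  0.033] 
scene 0.12: m4 [ 0.659 -0.417  0.192] m2 [ 0.485 -0.516  0.121] 
scene 0.2: m4 [ 0.659 -0.417  0.214] m2 [ 0.499 -0.553  0.2  ]
```

The foot and dome estimates agree within 2 mm, and the rack spacing fits. I'll start with a swing to above muller_1, turning the fingers so they close across the rack.

Call:
{"name": "step_arm", "arguments": {"deltas": [[30,-46,0,0,0,-4,1],[30,-46,0,0,0,-4,1],[30,-46,0,0,0,-4,1],[30,-46,0,0,0,-4,1],[30,-46,0,0,0,-4,1]], "newtons": 30}}

```text
clock: 0.6
tcp_pos: [0.3587, 0.3194, 0.2001]
orientation: [-0.0, 0.365, 0.931, -0.0]
wrist_force: [-0.3, 0.1, 0.9]
finger_gap: 0.0852
grip_force: 0.0
```

Call:
{"name": "step_arm", "arguments": {"deltas": [[30,-46,0,0,0,-4,1],[30,-46,0,0,0,-4,1],[30,-46,0,0,0,-4,1],[30,-46,0,0,0,-4,1],[0,-46,0,0,0,-4,1]]}}

```text
clock: 1.1
tcp_pos: [0.4704, 0.1055, 0.1999]
orientation: [0.001, 0.522, 0.853, 0.0]
wrist_force: [0.4, -1.2, -0.9]
finger_gap: 0.0859
grip_force: 0.0
```

Call:
{"name": "step_arm", "arguments": {"deltas": [[0,-46,0,0,0,-4,1],[0,-46,0,0,0,-4,1],[0,-46,0,0,0,-4,1],[0,-46,0,0,0,-4,1],[0,-46,0,0,0,-4,1]]}}

```text
clock: 1.6
tcp_pos: [0.467, -0.1241, 0.2002]
orientation: [-0.0, 0.662, 0.75, 0.0]
wrist_force: [0.5, 0.1, -0.0]
finger_gap: 0.0854
grip_force: 0.0
```

Call:
{"name": "step_arm", "arguments": {"deltas": [[0,-46,0,0,0,-4,1],[0,-46,0,0,0,-4,1],[0,-46,0,0,0,-4,1],[0,0,0,0,0,0,1],[0,0,0,0,0,0,1]]}}

```text
clock: 2.1
tcp_pos: [0.4668, -0.2609, 0.1996]
orientation: [-0.001, 0.736, 0.677, 0.0]
wrist_force: [0.3, 0.3, -0.2]
finger_gap: 0.0853
grip_force: 0.0
```

```bash
python3 - <<'E'
from workcell import *
from h import *
s=get_state();print(s)
r=read_camera("wrist");pickle.dump(r,open("w1.pkl","wb"));cv2.imwrite("pics/w1.png",r["image"][:,:,::-1]);print(r["world_from_camera"])
E
```

```text
{'clock': 2.1, 'joint_pos': array([-6.60066148e-01,  2.36985327e-01, -5.84359937e-02,  1.27729580e+00,
        3.85898333e-04,  9.94315980e-01]), 'qvel': array([ 0.04023283, -0.02092472, -0.02057796,  0.00818164,  0.00148412,
       -0.00217776]), 'tau': array([-1.32993691e+00, -4.29354429e+01,  3.03270614e+01, -2.69635487e-01,
       -9.02530155e-02, -8.14677442e-04]), 'tcp_pos': array([ 0.4668363 , -0.26092966,  0.19957725]), 'orientation': array([-9.79114032e-04,  7.36032552e-01,  6.76945436e-01,  3.05003590e-05]), 'wrist_force': array([ 0.33569799,  0.33616329, -0.17956177]), 'ft_torque': array([ 0.03930333,  0.04215926, -0.0130644 ]), 'grip_force': 0.0, 'finger_gap': 0.08534510064000407}
[[ 9.96455514e-01 -8.07530996e-02 -2.35657831e-02  4.74139409e-01]
 [-8.41162144e-02 -9.59606841e-01 -2.68475648e-01 -1.92600345e-01]
 [-9.33645899e-04  2.69506305e-01 -9.62998172e-01  3.74447088e-01]
 [ 0.00000000e+00  0.00000000e+00  0.00000000e+00  1.00000000e+00]]
```

View pics/w1.png

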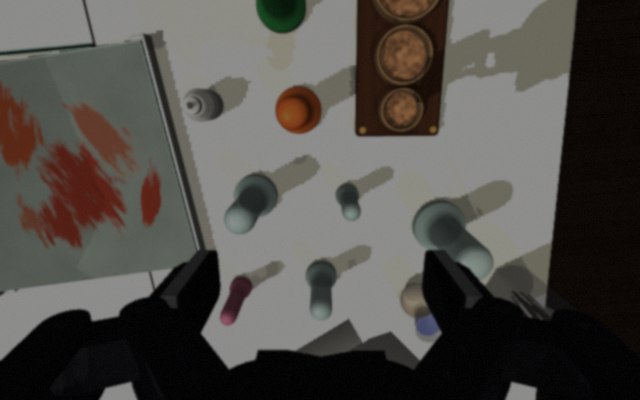

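The wrist view shows muller_1's dome at (351,212), muller_2's at (320,309), muller_3's at (239,219) and muller_4's at (473,262). Seat_1 is at (402,108) and seat_2 at (404,53). I'll check these against the top view.

```bash
python3 - <<'E'
from h import *
r=pickle.load(open("w1.pkl","rb"))
for n,u,v,z in(("m1",351,212,.063),("m2",320,309,.07),("m3",239,219,.08),("m4",473,262,.091),("s1",402,108,.0365),("s2",404,53,.0365)):print(n,w(r,u,v,z).round(4))
cv2.imwrite("pics/w1c.png",cv2.resize(r["image"][20:260,200:500,::-1],None,fx=2.5,fy=2.5,interpolation=cv2.INTER_CUBIC))
E
```

```text
m1 [ 0.494 -0.298  0.063]
m2 [ 0.4558 -0.397   0.07  ]
m3 [ 0.3906 -0.2904  0.08  ]
m4 [ 0.6001 -0.3457  0.091 ]
s1 [ 0.5508 -0.2063  0.0365]
s2 [ 0.5536 -0.1573  0.0365]
```

View pics/w1c.png

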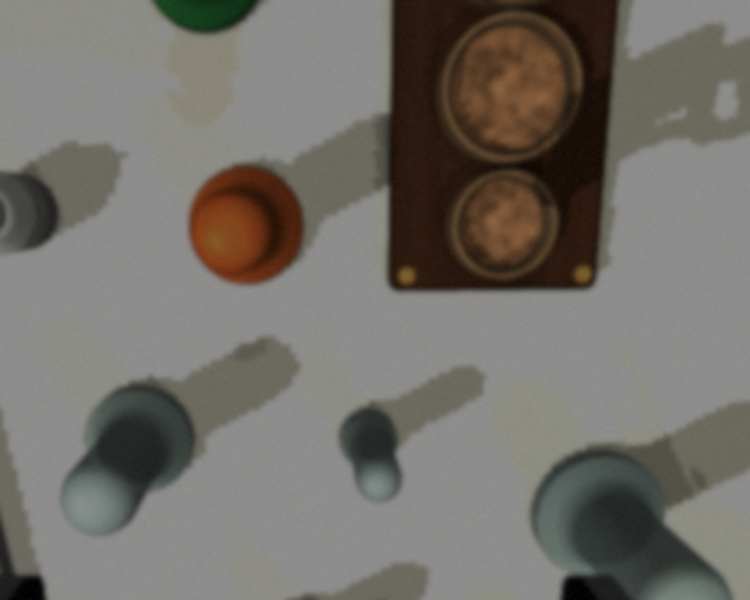

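Call:
{"name": "step_arm", "arguments": {"deltas": [[25,-37,0,0,0,0,1],[0,0,-40,0,0,0,1],[0,0,-40,0,0,0,1],[0,0,0,0,0,0,1],[0,0,0,0,0,0,1]]}}

```text
clock: 2.65
tcp_pos: [0.4922, -0.2954, 0.1206]
orientation: [-0.001, 0.735, 0.678, -0.0]
wrist_force: [0.7, 0.5, 1.3]
finger_gap: 0.0857
grip_force: 0.0
```

```bash
cat > snap.py <<'E'
import sys
from workcell import *
from h import *
nm,cam=sys.argv[1:3];x=list(map(int,sys.argv[3:7])) if len(sys.argv)>3 else [0,640,0,400]
s=get_state();print(s["clock"],s["tcp_pos"].round(4),s["orientation"].round(4),s["finger_gap"].round(4),s["wrist_force"].round(1),np.abs(s["qvel"]).max().round(3))
r=read_camera(cam);pickle.dump(r,open(nm+".pkl","wb"))
c=r["image"][x[2]:x[3],x[0]:x[1],::-1];f=min(800/c.shape[1],600/c.shape[0])
cv2.imwrite(f"pics/{nm}.png",cv2.resize(c,None,fx=f,fy=f,interpolation=cv2.INTER_CUBIC));print("scale",f)
E
python3 snap.py w2 wrist
```

```text
Traceback (most recent call last):
  File "snap.py", line 5, in <module>
    s=get_state();print(s["clock"],s["tcp_pos"].round(4),s["orientation"].round(4),s["finger_gap"].round(4),s["wrist_force"].round(1),np.abs(s["qvel"]).max().round(3))
                                                                                   ^^^^^^^^^^^^^^^^^^^^^
AttributeError: 'float' object has no attribute 'round'
```

```bash
sed -i 's/s\["finger_gap"\].round(4)/round(s["finger_gap"],4)/' snap.py; python3 snap.py w2 wrist
```

```text
2.65 [ 0.4922 -0.2954  0.1206] [-1.100e-03  7.346e-01  6.785e-01 -1.000e-04] 0.0857 [0.7 0.5 1.3] 0.058
scale 1.25
```

View pics/w2.png

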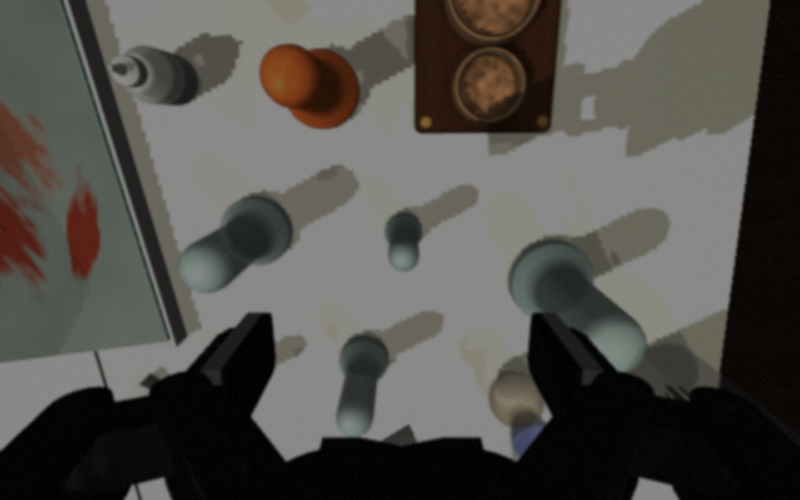

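```bash
python3 - <<'E'
from h import *
r=pickle.load(open("w2.pkl","rb"));print(r["world_from_camera"])
for n,u,v,z in(("m1d",403,255,.063),("m1f",403,232,.01),("m2d",354,414,.07),("m3d",206,268,.08),("m4d",615,340,.091),("m4f",552,284,.003),("m3f",257,232,.003),("s1",489,85,.0365),("s2",493,0,.0365)):print(n,w(r,u/1.25,v/1.25,z).round(4))
E
```

```text
[[ 0.99679497 -0.07667832 -0.02280859  0.49924111]
 [-0.07998803 -0.9599576  -0.26848339 -0.22700946]
 [-0.00130842  0.26944731 -0.96301425  0.29546691]
 [ 0.          0.          0.          1.        ]]
m1d [ 0.4944 -0.298   0.063 ]
m1f [ 0.4946 -0.2977  0.01  ]
m2d [ 0.4563 -0.3957  0.07  ]
m3d [ 0.3895 -0.2917  0.08  ]
m4d [ 0.6033 -0.3454  0.091 ]
m4f [ 0.5998 -0.347   0.003 ]
m3f [ 0.3917 -0.2912  0.003 ]
s1 [ 0.5507 -0.2089  0.0365]
s2 [ 0.5539 -0.1657  0.0365]
```

Call:
{"name": "step_arm", "arguments": {"deltas": [[1.5,-2.5,-40,0,0,0,0.3],[0,0,-30,0,0,0,0.3],[0,0,-17,0,0,0,0],[0,0,0,0,0,0,-0.3],[0,0,0,0,0,0,-1]], "newtons": 25}}

```text
clock: 3.2
tcp_pos: [0.4954, -0.3005, 0.0358]
orientation: [0.002, 0.735, 0.678, 0.0]
wrist_force: [-0.6, -0.6, 1.1]
finger_gap: 0.0164
grip_force: 0.0
```

Call:
{"name": "step_arm", "arguments": {"deltas": [[0,0,0,0,0,0,-1],[0,0,0,0,0,0,-1],[0,0,0,0,0,0,-1],[0,0,0,0,0,0,-1],[0,0,0,0,0,0,-1]]}}

```text
clock: 3.7
tcp_pos: [0.4953, -0.3009, 0.0356]
orientation: [0.002, 0.735, 0.678, 0.0]
wrist_force: [0.1, 0.3, 7.3]
finger_gap: 0.0128
grip_force: 24.3
```

```bash
python3 snap.py w3 wrist 160 480 120 360
```

```text
3.7 [ 0.4953 -0.3009  0.0356] [1.900e-03 7.354e-01 6.776e-01 3.000e-04] 0.0128 [0.1 0.3 7.3] 0.002
scale 2.5
```

View pics/w3.png

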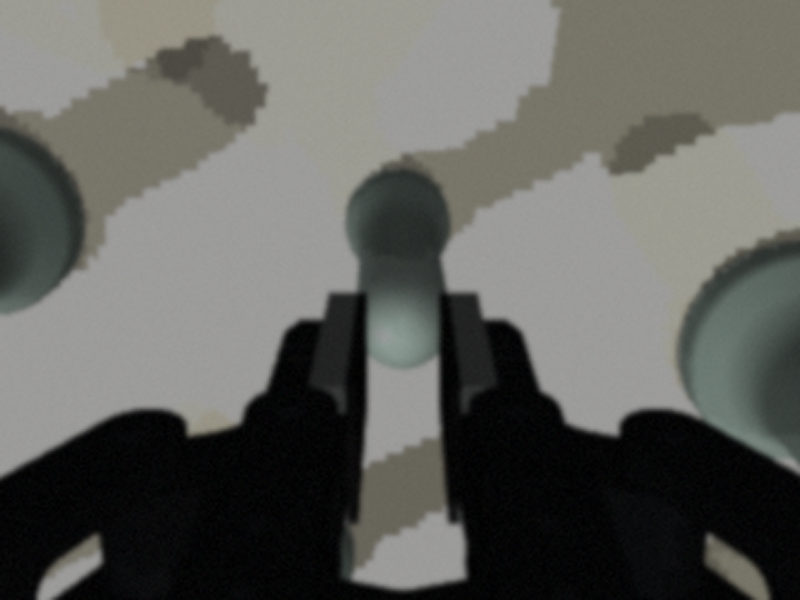

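```bash
cat >> h.py <<'E'
def proj(r,P):
    M=np.linalg.inv(r["world_from_camera"]);return cv2.projectPoints(np.atleast_2d(P).astype(float),cv2.Rodrigues(M[:3,:3])[0],M[:3,3],r["K"],r["dist_coeffs"])[0][:,0]
E
python3 - <<'E'
from h import *
r=pickle.load(open("w3.pkl","rb"));t=np.array([.4953,-.3009])
ax=np.array([.9966,-.083]);ay=np.array([.083,.9966])
for z in(.0356,.0543,.065):
  for dx,dy in((0,0),(0,11),(0,-11),(-9,0),(9,0)):
    p=t+ax*dx/1e3+ay*dy/1e3;print(z,dx,dy,((proj(r,[*p,z])-[160,120])*2.5).round(0))
for y in(0,5,10,15):print("dome/foot at dy",y,((proj(r,[[*(t+ay*y/1e3),.063],[*(t+ay*y/1e3),.003]])-[160,120])*2.5).round(0).tolist())
E
```

```text
0.0356 0 0 [[396. 276.]]
0.0356 0 11 [[396. 229.]]
0.0356 0 -11 [[396. 323.]]
0.0356 -9 0 [[355. 276.]]
0.0356 9 0 [[437. 276.]]
0.0543 0 0 [[395. 311.]]
0.0543 0 11 [[395. 259.]]
0.0543 0 -11 [[395. 362.]]
0.0543 -9 0 [[350. 312.]]
0.0543 9 0 [[441. 311.]]
0.065 0 0 [[395. 335.]]
0.065 0 11 [[395. 280.]]
0.065 0 -11 [[395. 388.]]
0.065 -9 0 [[347. 335.]]
0.065 9 0 [[444. 335.]]
dome/foot at dy 0 [[395.0, 330.0], [396.0, 229.0]]
dome/foot at dy 5 [[395.0, 306.0], [396.0, 210.0]]
dome/foot at dy 10 [[395.0, 281.0], [396.0, 192.0]]
dome/foot at dy 15 [[395.0, 255.0], [396.0, 172.0]]
```

The muller sits centred between the pads, with the dome at (403,325) and the foot at (400,222) in the crop, within about 2 mm of the TCP. I'll lift it and check the hold.

Call:
{"name": "step_arm", "arguments": {"deltas": [[0,0,10,0,0,0,-1],[0,0,30,0,0,0,-1],[0,0,30,0,0,0,-1],[0,0,0,0,0,0,-1],[0,0,0,0,0,0,-1]]}}

```text
clock: 4.25
tcp_pos: [0.4946, -0.3003, 0.1047]
orientation: [0.001, 0.735, 0.678, 0.0]
wrist_force: [-0.5, 0.6, -0.8]
finger_gap: 0.0126
grip_force: 22.0
```

```bash
python3 snap.py w4 wrist 160 560 0 300
```

```text
4.25 [ 0.4946 -0.3003  0.1047] [1.200e-03 7.354e-01 6.777e-01 2.000e-04] 0.0126 [-0.5  0.6 -0.8] 0.04
scale 2.0
```

View pics/w4.png

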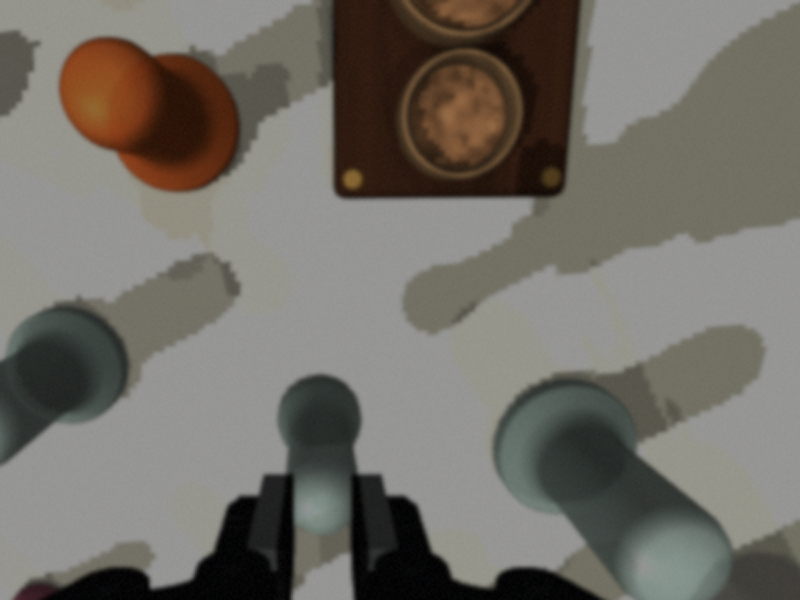

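```bash
python3 - <<'E'
from h import *
r=pickle.load(open("w4.pkl","rb"))
print(w(r,160+461/2,114/2,.0365),w(r,160+320/2,416/2,.072),w(r,160+319/2,505/2,.132))
E
```

```text
[ 0.55011204 -0.20844804  0.0365    ] [ 0.49573795 -0.29797818  0.072     ] [ 0.4952743  -0.30062662  0.132     ]
```

Call:
{"name": "step_arm", "arguments": {"deltas": [[25,40,0,0,0,0,-1],[25,40,0,0,0,0,-1],[5,9,-10,0,0,0,-1],[0,0,-15,0,0,0,-1],[0,0,0,0,0,0,-1]]}}

```text
clock: 4.8
tcp_pos: [0.5467, -0.2091, 0.075]
orientation: [-0.003, 0.735, 0.678, -0.001]
wrist_force: [-0.8, 0.1, -1.1]
finger_gap: 0.012
grip_force: 22.0
```

Call:
{"name": "step_arm", "arguments": {"deltas": [[0,0,0,0,0,0,-1],[0,0,0,0,0,0,-1]]}}

```text
clock: 5.0
tcp_pos: [0.5488, -0.2114, 0.0785]
orientation: [-0.0, 0.736, 0.677, -0.0]
wrist_force: [0.7, 0.3, -0.1]
finger_gap: 0.0121
grip_force: 22.0
```

```bash
python3 snap.py w5 wrist 200 440 100 280
```

```text
5.0 [ 0.5488 -0.2114  0.0785] [-1.000e-04  7.357e-01  6.773e-01 -1.000e-04] 0.0121 [ 0.7  0.3 -0.1] 0.008
scale 3.3333333333333335
```

View pics/w5.png

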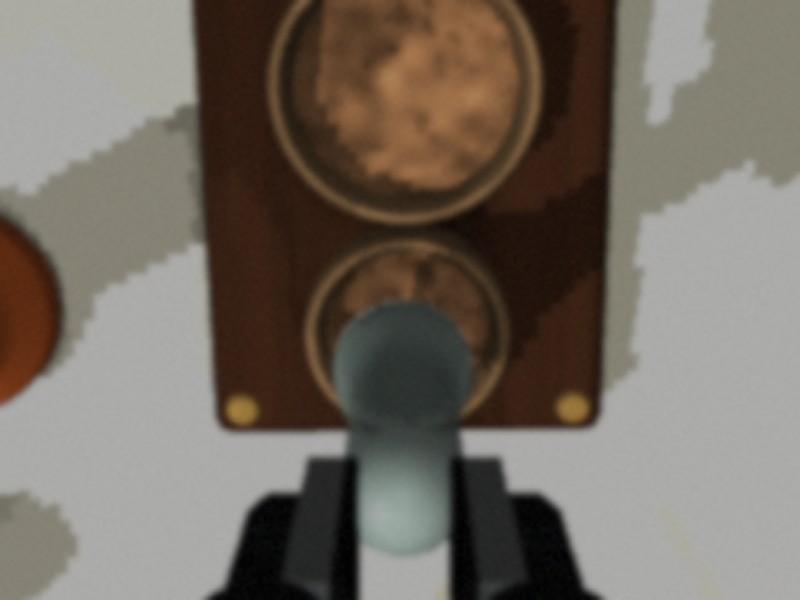

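```bash
python3 - <<'E'
from h import *
r=pickle.load(open("w5.pkl","rb"));k=1/3.33333
print(r["world_from_camera"][:3,3])
S=w(r,200+407*k,100+337*k,.0365);F=w(r,200+403*k,100+365*k,.0435);print(S,F,S-F,w(r,200+404*k,100+510*k,.1065))
c=np.array([.5503,-.2077])
for zz,R,cc in((.0365,21,S[:2]),(.0435,13,F[:2])):
    a=np.linspace(0,2*np.pi,60);p=np.c_[cc[0]+R/1e3*np.cos(a),cc[1]+R/1e3*np.sin(a),0*a+zz];q=(proj(r,p)-[200,100])/k;print(q.min(0),q.max(0))
E
```

```text
[ 0.55580476 -0.14280143  0.25326703]
[ 0.55133807 -0.20731495  0.0365    ] [ 0.55024581 -0.21080747  0.0435    ] [ 0.00109226  0.00349252 -0.007     ] [ 0.55027723 -0.21174595  0.1065    ]
[301.46834467 233.14132348] [512.54804806 435.64563144]
[335.9498325  300.09250977] [470.06650083 427.79085193]
```

The foot centre is at about (403,365) and the seat collar's centre at (407,337) in the crop, so I need roughly +1 mm x and +3.5 mm y. I'll correct that and lower.

Call:
{"name": "step_arm", "arguments": {"deltas": [[1,3.5,0,0,0,0,-1],[0,0,-6,0,0,0,-1],[0,0,-5,0,0,0,-1],[0,0,-4,0,0,0,-1],[0,0,0,0,0,0,-1]]}}

```text
clock: 5.55
tcp_pos: [0.5494, -0.207, 0.0624]
orientation: [-0.001, 0.735, 0.678, -0.0]
wrist_force: [-0.3, 0.1, -0.0]
finger_gap: 0.0118
grip_force: 22.0
```

Call:
{"name": "step_arm", "arguments": {"deltas": [[0,0,-2,0,0,0,-1],[0,0,-2,0,0,0,-1],[0,0,-1,0,0,0,-1],[0,0,0,0,0,0,-1],[0,0,0,0,0,0,-1]]}}

```text
clock: 6.05
tcp_pos: [0.5501, -0.2074, 0.0585]
orientation: [0.0, 0.735, 0.678, 0.0]
wrist_force: [0.7, 0.1, 0.7]
finger_gap: 0.0121
grip_force: 22.0
```

Call:
{"name": "step_arm", "arguments": {"deltas": [[0,0,-1,0,0,0,-1],[0,0,0,0,0,0,-1],[0,0,0,0,0,0,-0.5],[0,0,0,0,0,0,0],[0,0,0,0,0,0,0.2]]}}

```text
clock: 6.55
tcp_pos: [0.5498, -0.2071, 0.0571]
orientation: [-0.0, 0.735, 0.678, -0.0]
wrist_force: [-0.3, -0.3, 0.4]
finger_gap: 0.0497
grip_force: 0.0
```

Call:
{"name": "step_arm", "arguments": {"deltas": [[0,0,0,0,0,0,0.2],[0,0,20,0,0,0,0.2],[0,0,40,0,0,0,0.2],[0,0,40,0,0,0,1],[0,0,0,0,0,0,1]]}}

```text
clock: 7.05
tcp_pos: [0.5533, -0.209, 0.1635]
orientation: [0.005, 0.735, 0.678, 0.002]
wrist_force: [0.3, -0.7, 1.1]
finger_gap: 0.0778
grip_force: 0.0
```

```bash
python3 snap.py w6 wrist
```

```text
7.05 [ 0.5533 -0.209   0.1635] [0.0048 0.7353 0.6777 0.0017] 0.0778 [ 0.3 -0.7  1.1] 0.088
scale 1.25
```

View pics/w6.png

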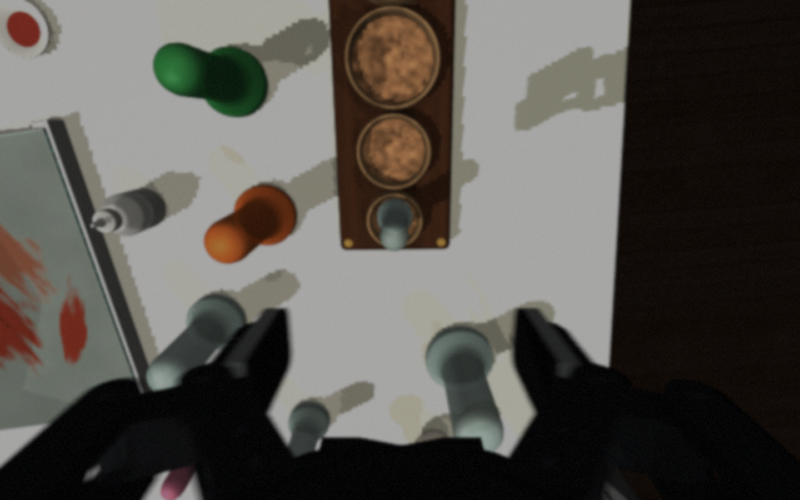

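Muller_1 stands in seat_1, at about (394,220) in the picture. Seat_2 is at (394,150), seat_3 at (393,57), and muller_4's foot at (459,355).

```bash
python3 - <<'E'
from h import *
r=pickle.load(open("w6.pkl","rb"));print(r["world_from_camera"])
for n,u,v,z in(("s3",393,57,.0365),("s2",394,150.5,.0365),("s1",395,220,.0365),("m4f",459,357,.003),("m4d",480,429,.091),("m3f",216,320,.003),("m2f",310,421,.003),("bolt",348,243,.018),("bolt",440,242,.018)):print(n,w(r,u/1.25,v/1.25,z).round(4))
E
```

```text
[[ 0.99658071 -0.0815695  -0.01316439  0.55865605]
 [-0.08204407 -0.95807371 -0.2745242  -0.13956167]
 [ 0.00978035  0.27466558 -0.96149008  0.33799839]
 [ 0.          0.          0.          1.        ]]
s3 [ 0.5598 -0.0982  0.0365]
s2 [ 0.5552 -0.1578  0.0365]
s1 [ 0.5517 -0.2068  0.0365]
m4f [ 0.5967 -0.3425  0.003 ]
m4d [ 0.5986 -0.3462  0.091 ]
m3f [ 0.3908 -0.2886  0.003 ]
m2f [ 0.4564 -0.3968  0.003 ]
bolt [ 0.5133 -0.2261  0.018 ]
bolt [ 0.5847 -0.2313  0.018 ]
```

Call:
{"name": "step_arm", "arguments": {"deltas": [[15,-45,0,0,0,0,1],[15,-45,0,0,0,0,1],[16,-46,0,0,0,0,1],[0,0,0,0,0,0,1],[0,0,0,0,0,0,1]]}}

```text
clock: 7.6
tcp_pos: [0.5951, -0.3439, 0.1545]
orientation: [-0.002, 0.736, 0.677, -0.0]
wrist_force: [-0.9, -0.2, 0.2]
finger_gap: 0.0855
grip_force: 0.0
```

```bash
python3 snap.py w7 wrist 160 480 80 320
```

```text
7.6 [ 0.5951 -0.3439  0.1545] [-2.10e-03  7.36e-01  6.77e-01 -2.00e-04] 0.0855 [-0.9 -0.2  0.2] 0.046
scale 2.5
```

View pics/w7.png

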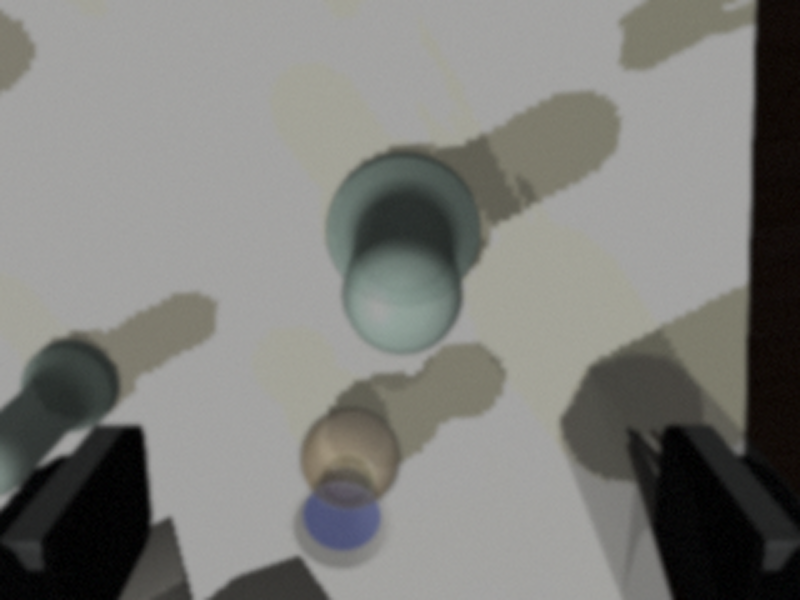

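Muller_4's dome is at (402,295) and its foot at (404,228). The flask is at (345,490), and the brush jar is at the lower right, around (635,430).

```bash
python3 - <<'E'
from h import *
r=pickle.load(open("w7.pkl","rb"))
f=lambda u,v,z:w(r,160+u/2.5,80+v/2.5,z).round(4)
print(f(402,295,.091),f(404,228,.003),"m2",f(71,382,.003),"jar",f(562,420,.06),f(562,420,0),f(640,357,.0))
E
```

```text
[ 0.5962 -0.3435  0.091 ] [ 0.5969 -0.3416  0.003 ] m2 [ 0.4555 -0.3942  0.003 ] jar [ 0.6462 -0.4012  0.06  ] [ 0.6559 -0.4292  0.    ] [ 0.6886 -0.4038  0.    ]
```

Call:
{"name": "step_arm", "arguments": {"deltas": [[1.5,1,0,0,0,0,1],[0,0,-40,0,0,0,1],[0,0,-40,0,0,0,1],[0,0,-23,0,0,0,0.5],[0,0,0,0,0,0,0.2]], "newtons": 45}}

```text
clock: 8.15
tcp_pos: [0.5949, -0.3386, 0.0507]
orientation: [-0.004, 0.735, 0.678, -0.001]
wrist_force: [-0.5, 0.4, -1.4]
finger_gap: 0.0592
grip_force: 0.0
```

Call:
{"name": "step_arm", "arguments": {"deltas": [[0,0,0,0,0,0,0],[0,0,0,0,0,0,-0.2],[0,0,0,0,0,0,-0.5],[0,0,0,0,0,0,-1],[0,0,0,0,0,0,-1]]}}

```text
clock: 8.65
tcp_pos: [0.5985, -0.3432, 0.0574]
orientation: [0.002, 0.735, 0.678, 0.0]
wrist_force: [-2.2, 1.6, 6.2]
finger_gap: 0.0313
grip_force: 44.7
```

Call:
{"name": "step_arm", "arguments": {"deltas": [[0,0,0,0,0,0,-1],[0,0,20,0,0,0,-1],[0,0,30,0,0,0,-1],[0,0,20,0,0,0,-1],[0,0,0,0,0,0,-1]]}}

```text
clock: 9.15
tcp_pos: [0.5999, -0.344, 0.1291]
orientation: [0.004, 0.735, 0.678, 0.001]
wrist_force: [0.1, -0.6, -2.1]
finger_gap: 0.0316
grip_force: 45.4
```

Call:
{"name": "step_arm", "arguments": {"deltas": [[0,10,30,0,0,0,-1],[0,25,15,0,0,0,-1],[-6,40,0,0,0,0,-1],[-6,40,0,0,0,0,-1],[-6,40,0,0,0,0,-1]]}}

```text
clock: 9.65
tcp_pos: [0.5789, -0.186, 0.1683]
orientation: [-0.0, 0.736, 0.677, -0.0]
wrist_force: [1.0, 1.2, -2.4]
finger_gap: 0.0318
grip_force: 45.4
```

Call:
{"name": "step_arm", "arguments": {"deltas": [[-6,40,0,0,0,0,-1],[-6,40,0,0,0,0,-1],[-7,40,0,0,0,0,-1],[0,33,0,0,0,0,-1],[0,10,0,0,0,0,-1]]}}

```text
clock: 10.15
tcp_pos: [0.5595, -0.021, 0.1686]
orientation: [-0.001, 0.734, 0.679, 0.0]
wrist_force: [0.1, -0.7, -2.2]
finger_gap: 0.0319
grip_force: 45.4
```

Call:
{"name": "step_arm", "arguments": {"deltas": [[0,0,-20,0,0,0,-1],[0,0,-20,0,0,0,-1],[0,0,-20,0,0,0,-1],[0,0,0,0,0,0,-1],[0,0,0,0,0,0,-1]]}}

```text
clock: 10.65
tcp_pos: [0.5601, -0.0247, 0.1089]
orientation: [-0.001, 0.736, 0.677, -0.0]
wrist_force: [1.0, -0.2, -2.5]
finger_gap: 0.0317
grip_force: 45.5
```

```bash
python3 snap.py w8 wrist 200 440 80 260
```

```text
10.65 [ 0.5601 -0.0247  0.1089] [-5.000e-04  7.355e-01  6.775e-01 -5.000e-04] 0.0317 [ 1.  -0.2 -2.5] 0.031
scale 3.3333333333333335
```

View pics/w8.png

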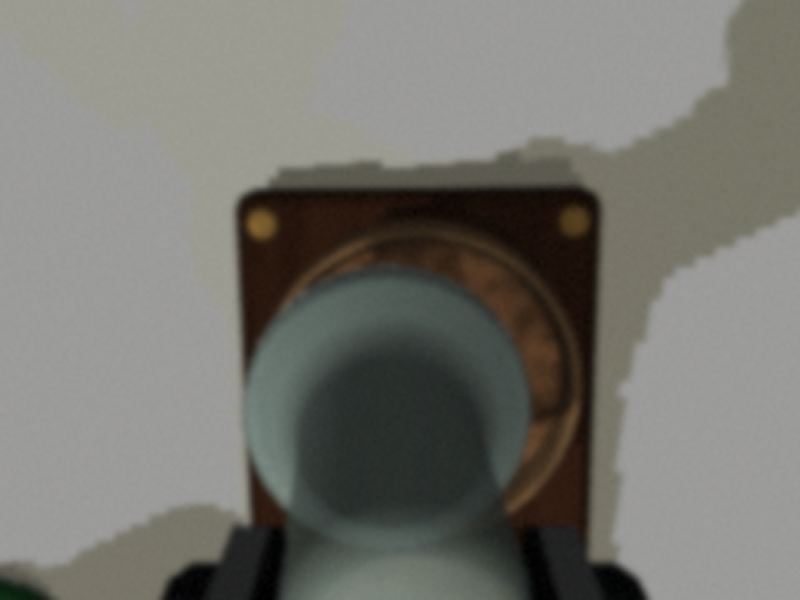

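The foot circle's centre is at about (388,405). The seat_4 collar's right edge is at 580 and its top at 222.

```bash
python3 - <<'E'
from h import *
from scipy.optimize import fsolve
r=pickle.load(open("w8.pkl","rb"))
a=np.linspace(0,2*np.pi,120)
def ext(c,R,z):
    q=(proj(r,np.c_[c[0]+R*np.cos(a),c[1]+R*np.sin(a),0*a+z])-[200,80])*3.33333;return q.min(0),q.max(0)
for R in(.0368,.0375):
    S=fsolve(lambda c:[ext(c,R,.0365)[1][0]-580,ext(c,R,.0365)[0][1]-223],[.56,-.026]);print("S",R,S)
for z in(.0515,.054):
    F=fsolve(lambda c:[sum(e[0] for e in ext(c,.0295,z))-776,ext(c,.0295,z)[0][1]-265],[.56,-.026]);print("F",F,ext(F,.0295,z))
E
```

```text
S 0.0368 [ 0.56448598 -0.0257259 ]
S 0.0375 [ 0.56375934 -0.02636805]
F [ 0.55826352 -0.02454941] (array([249.34786302, 265.        ]), array([526.65213698, 530.98648151]))
F [ 0.55833365 -0.02412876] (array([247.88715282, 265.        ]), array([528.11284718, 533.69474235]))
```

Call:
{"name": "step_arm", "arguments": {"deltas": [[3.3,-1.5,0,0,-2.5,0,-1],[0,0,-6,0,0,0,-1],[0,0,-6,0,0,0,-1],[0,0,-6,0,0,0,-1],[0,0,0,0,0,0,-1]]}}

```text
clock: 11.2
tcp_pos: [0.5631, -0.0257, 0.0902]
orientation: [0.014, 0.735, 0.677, 0.015]
wrist_force: [-0.6, -0.1, -1.9]
finger_gap: 0.0316
grip_force: 45.5
```

Call:
{"name": "step_arm", "arguments": {"deltas": [[0,0,-3,0,0,0,-1],[0,0,-3,0,0,0,-1],[0,0,-2,0,0,0,-1],[0,0,0,0,0,0,-1],[0,0,0,0,0,0,-1]]}}

```text
clock: 11.7
tcp_pos: [0.5638, -0.0258, 0.0834]
orientation: [0.015, 0.735, 0.678, 0.016]
wrist_force: [0.1, 0.9, -2.0]
finger_gap: 0.0318
grip_force: 45.5
```

Call:
{"name": "step_arm", "arguments": {"deltas": [[0,0,-1.5,0,0,0,-1],[0,0,-1.5,0,0,0,-1],[0,0,0,0,0,0,-1],[0,0,0,0,0,0,-1]]}}

```text
clock: 12.1
tcp_pos: [0.5638, -0.0258, 0.0804]
orientation: [0.015, 0.735, 0.677, 0.016]
wrist_force: [-0.5, 0.3, -2.3]
finger_gap: 0.0319
grip_force: 45.5
```

Call:
{"name": "step_arm", "arguments": {"deltas": [[0,0,-1.5,0,0,0,-1],[0,0,0,0,0,0,-1],[0,0,0,0,0,0,-1]]}}

```text
clock: 12.4
tcp_pos: [0.5638, -0.0259, 0.0789]
orientation: [0.015, 0.735, 0.678, 0.016]
wrist_force: [0.3, 0.0, -2.3]
finger_gap: 0.0319
grip_force: 45.5
```

Call:
{"name": "step_arm", "arguments": {"deltas": [[0,0,-1.5,0,0,0,-1],[0,0,0,0,0,0,-1],[0,0,0,0,0,0,-1]]}}

```text
clock: 12.7
tcp_pos: [0.5643, -0.0254, 0.0787]
orientation: [0.015, 0.735, 0.678, 0.017]
wrist_force: [-1.7, 2.6, 5.6]
finger_gap: 0.0314
grip_force: 46.6
```

Call:
{"name": "step_arm", "arguments": {"deltas": [[0,0,-1.5,0,0,0,-1],[0,0,0,0,0,0,-1],[0,0,0,0,0,0,-1]]}}

```text
clock: 13.0
tcp_pos: [0.5645, -0.0251, 0.0785]
orientation: [0.015, 0.735, 0.678, 0.017]
wrist_force: [-4.1, 2.8, 15.0]
finger_gap: 0.0317
grip_force: 47.6
```

Call:
{"name": "step_arm", "arguments": {"deltas": [[0,0,-1,0,0,0,-1],[0,0,0,0,0,0,-1],[0,0,0,0,0,0,-1]]}}

```text
clock: 13.3
tcp_pos: [0.5646, -0.0251, 0.0785]
orientation: [0.016, 0.735, 0.678, 0.018]
wrist_force: [-6.2, 4.7, 20.5]
finger_gap: 0.0316
grip_force: 48.3
```

Contact comes at the expected height for the cork (TCP 0.0787). I'll unload, then release.

Call:
{"name": "step_arm", "arguments": {"deltas": [[0,0,2.5,0,0,0,-1],[0,0,0,0,0,0,-1],[0,0,0,0,0,0,0],[0,0,0,0,0,0,0.3],[0,0,0,0,0,0,0.5]]}}

```text
clock: 13.8
tcp_pos: [0.5637, -0.026, 0.077]
orientation: [0.015, 0.735, 0.677, 0.016]
wrist_force: [0.7, 0.5, -0.1]
finger_gap: 0.0639
grip_force: 0.0
```

Call:
{"name": "step_arm", "arguments": {"deltas": [[0,0,0,0,0,0,0.8],[0,0,0,0,2.5,0,0.8],[0,0,20,0,0,0,0.8],[0,0,40,0,0,0,0.8],[0,0,40,0,0,0,1]]}}

```text
clock: 14.3
tcp_pos: [0.563, -0.0258, 0.1774]
orientation: [-0.001, 0.735, 0.678, -0.001]
wrist_force: [1.0, 0.5, 0.3]
finger_gap: 0.0852
grip_force: 0.0
```

Call:
{"name": "step_arm", "arguments": {"deltas": [[-15,-40,0,0,0,0,1],[-20,-45,0,0,0,0,1],[-20,-45,0,0,0,0,1],[-20,-45,0,0,0,0,1],[-20,-45,0,0,0,0,1]]}}

```text
clock: 14.8
tcp_pos: [0.4679, -0.2474, 0.1774]
orientation: [0.0, 0.735, 0.678, 0.0]
wrist_force: [1.1, -1.2, -0.2]
finger_gap: 0.0854
grip_force: 0.0
```

Call:
{"name": "step_arm", "arguments": {"deltas": [[-25,-30,0,0,0,0,1],[-30,-10,-10,0,0,0,1],[-22,-6,-20,0,0,0,1],[0,0,0,0,0,0,1],[0,0,0,0,0,0,1]]}}

```text
clock: 15.3
tcp_pos: [0.3916, -0.2919, 0.1474]
orientation: [-0.0, 0.736, 0.677, 0.0]
wrist_force: [-0.5, -0.5, 0.8]
finger_gap: 0.0854
grip_force: 0.0
```

```bash
python3 snap.py w9 wrist 160 560 0 300;python3 snap.py t9 top 200 440 140 290
```

```text
15.3 [ 0.3916 -0.2919  0.1474] [-2.000e-04  7.358e-01  6.772e-01  2.000e-04] 0.0854 [-0.5 -0.5  0.8] 0.041
scale 2.0
15.35 [ 0.3926 -0.2921  0.148 ] [6.000e-04 7.354e-01 6.776e-01 2.000e-04] 0.0856 [-0.1 -0.   0.6] 0.022
scale 3.3333333333333335
```

View pics/w9.png

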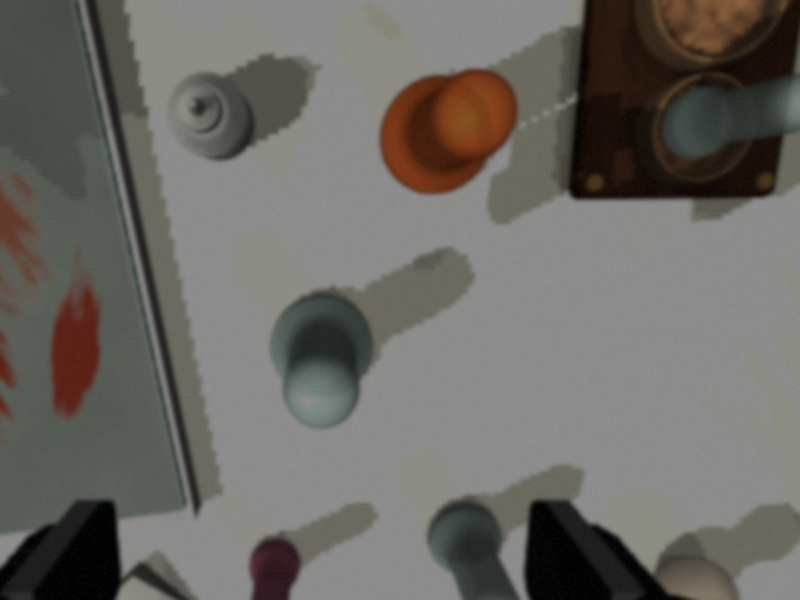

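Muller_3's dome is at (321,391) and its foot at (322,345), already between the open fingers. One picture remains, so I'll do the rest numerically.

```bash
python3 - <<'E'
from h import *
r=pickle.load(open("w9.pkl","rb"))
f=lambda u,v,z:w(r,160+u/2,v/2,z).round(4)
print(f(321,391,.08),f(322,345,.003),"m2",f(465,537,.003))
# seated mullers from top depth
r=pickle.load(open("t9.pkl","rb"));z=r["z_map"];v,u=np.mgrid[0:400,0:640]
n=cv2.undistortPoints(np.stack([u,v],-1).reshape(-1,1,2).astype(float),r["K"],r["dist_coeffs"]).reshape(400,640,2)
P=(np.dstack([n[...,0]*z,n[...,1]*z,z])@r["world_from_camera"][:3,:3].T+r["world_from_camera"][:3,3])[z>0]
for nm,c in(("s4",(.559,-.029)),("s1",(.546,-.21))):
    q=P[(np.hypot(*(P[:,:2]-c).T)<.04)&(P[:,2]>.055)];print(nm,q[:,2].max(),end=" ")
    for lo in(.06,.08,.1,.12):
        k=q[(q[:,2]>lo)&(q[:,2]<lo+.02)];print(lo,len(k),np.round(k.mean(0),4) if len(k) else"",end=" ")
    print()
E
```

```text
[ 0.3928 -0.2909  0.08  ] [ 0.3934 -0.2897  0.003 ] m2 [ 0.4586 -0.3966  0.003 ]
s4 0.13093016939093993 0.06 40 [ 0.5511 -0.034   0.0696] 0.08 44 [ 0.5517 -0.0344  0.0896] 0.1 61 [ 0.554  -0.0333  0.112 ] 0.12 195 [ 0.5608 -0.0271  0.1257] 
s1 0.09647081718188555 0.06 17 [ 0.5415 -0.2058  0.0698] 0.08 60 [ 0.5468 -0.2061  0.0889] 0.1 0  0.12 0
```

Call:
{"name": "step_arm", "arguments": {"deltas": [[0.5,1.5,0,0,0,0,1],[0,0,-40,0,0,0,1],[0,0,-40,0,0,0,1],[0,0,-20,0,0,0,0.5],[0,0,-3,0,0,0,0.2]], "newtons": 40}}

```text
clock: 15.9
tcp_pos: [0.3917, -0.2884, 0.0422]
orientation: [-0.002, 0.735, 0.678, 0.0]
wrist_force: [0.0, -0.7, -0.0]
finger_gap: 0.0592
grip_force: 0.0
```

Call:
{"name": "step_arm", "arguments": {"deltas": [[0,0,0,0,0,0,0.1],[0,0,0,0,0,0,0],[0,0,0,0,0,0,-0.2],[0,0,0,0,0,0,-0.4],[0,0,0,0,0,0,-1]]}}

```text
clock: 16.4
tcp_pos: [0.3931, -0.2914, 0.046]
orientation: [0.001, 0.735, 0.678, -0.0]
wrist_force: [-0.5, -0.4, 4.8]
finger_gap: 0.0257
grip_force: 38.9
```

Call:
{"name": "step_arm", "arguments": {"deltas": [[0,0,0,0,0,0,-1],[0,0,0,0,0,0,-1],[0,0,0,0,0,0,-1]]}}

```text
clock: 16.7
tcp_pos: [0.3931, -0.2914, 0.046]
orientation: [0.002, 0.735, 0.678, -0.0]
wrist_force: [-0.7, -0.3, 5.2]
finger_gap: 0.0259
grip_force: 38.9
```

Call:
{"name": "step_arm", "arguments": {"deltas": [[0,0,10,0,0,0,-1],[0,0,30,0,0,0,-1],[0,0,30,0,0,0,-1],[0,0,0,0,0,0,-1],[0,0,0,0,0,0,-1]]}}

```text
clock: 17.2
tcp_pos: [0.3928, -0.2908, 0.1154]
orientation: [0.001, 0.735, 0.678, 0.0]
wrist_force: [0.1, -0.3, -3.1]
finger_gap: 0.0255
grip_force: 39.7
```

Call:
{"name": "step_arm", "arguments": {"deltas": [[0,0,30,0,0,0,-1],[10,10,18,0,0,0,-1],[25,30,0,0,0,0,-1],[25,30,0,0,0,0,-1],[25,30,0,0,0,0,-1]]}}

```text
clock: 17.7
tcp_pos: [0.4772, -0.189, 0.1612]
orientation: [-0.001, 0.736, 0.677, -0.0]
wrist_force: [1.3, -0.6, -2.0]
finger_gap: 0.0255
grip_force: 39.9
```

Call:
{"name": "step_arm", "arguments": {"deltas": [[25,30,0,0,0,0,-1],[25,30,0,0,0,0,-1],[20,22,0,0,0,0,-1],[10,10,0,0,0,0,-1],[0,0,0,0,0,0,-1]]}}

```text
clock: 18.2
tcp_pos: [0.5575, -0.0969, 0.1609]
orientation: [-0.001, 0.735, 0.679, -0.001]
wrist_force: [0.1, -0.4, -0.9]
finger_gap: 0.0253
grip_force: 39.9
```

Call:
{"name": "step_arm", "arguments": {"deltas": [[0,0,-30,0,0,0,-1],[0,0,-30,0,0,0,-1],[0,0,-12,0,0,0,-1],[0,0,0,0,0,0,-1],[0,0,0,0,0,0,-1]]}}

```text
clock: 18.7
tcp_pos: [0.5573, -0.0991, 0.0911]
orientation: [0.0, 0.736, 0.677, -0.0]
wrist_force: [1.1, -0.5, -1.8]
finger_gap: 0.0255
grip_force: 39.9
```

```bash
python3 snap.py w10 wrist 200 440 80 260
```

```text
18.7 [ 0.5573 -0.0991  0.0911] [ 1.000e-04  7.357e-01  6.773e-01 -0.000e+00] 0.0255 [ 1.1 -0.5 -1.8] 0.026
scale 3.3333333333333335
```

```bash
cat > foot.py <<'E'
import sys
from h import *
nm=sys.argv[1];tx,ty,tz,off,fr,sx,sy,so=map(float,sys.argv[2:])
r=pickle.load(open(nm+".pkl","rb"));im=cv2.GaussianBlur(r["image"],(3,3),0).astype(int)
a=np.linspace(0,2*np.pi,120)
def ext(c,R,z):
    q=proj(r,np.c_[c[0]+R*np.cos(a),c[1]+R*np.sin(a),0*a+z]);return q.min(0).round(1),q.max(0).round(1)
lo,hi=ext((tx,ty),fr,tz-off);print("foot expected",lo,hi,"seat expected",*ext((sx,sy),so*.985,.0365))
g=(im[...,2]-im[...,0]);
for v in range(int(lo[1])-6,int((lo[1]+hi[1])/2)+9,3):
    x0=int(lo[0])-30;row=g[v,x0:int(hi[0])+31];m=np.where(row>0)[0]+x0
    c=(lo[0]+hi[0])/2;
    # contiguous run round centre
    run=[];k=int(c)
    if g[v,k]>0:
        L=k
        while g[v,L-1]>0 and L>x0:L-=1
        R=k
        while g[v,R+1]>0 and R<640-2:R+=1
        run=[L,R,(L+R)/2]
    print(v,run)
lum=im.sum(2)
x=int((lo[0]+hi[0])/2);print("col",[(v,int(g[v,x]),int(lum[v,x])) for v in range(int(lo[1])-22,int(lo[1])+6)])
E
python3 foot.py w10 .5573 -.0991 .0911 .046 .024 .558 -.0975 .032
```

```text
foot expected [283.4 170.7] [354.3 238.4] seat expected [274.7 154.8] [364.8 241.3]
164 []
167 []
170 [313, 322, 317.5]
173 [304, 332, 318.0]
176 [299, 337, 318.0]
179 [294, 341, 317.5]
182 [291, 344, 317.5]
185 [288, 345, 316.5]
188 [286, 347, 316.5]
191 [285, 349, 317.0]
194 [284, 350, 317.0]
197 [283, 351, 317.0]
200 [283, 352, 317.5]
203 [282, 352, 317.0]
206 [283, 352, 317.5]
209 [283, 352, 317.5]
212 [283, 351, 317.0]
col [(148, -35, 158), (149, -44, 198), (150, -43, 197), (151, -35, 152), (152, -24, 104), (153, -18, 81), (154, -19, 83), (155, -23, 101), (156, -30, 132), (157, -34, 157), (158, -34, 150), (159, -29, 124), (160, -26, 105), (161, -26, 104), (162, -28, 112), (163, -30, 116), (164, -30, 116), (165, -30, 118), (166, -27, 120), (167, -22, 128), (168, -12, 142), (169, -2, 153), (170, 1, 162), (171, 3, 181), (172, 4, 208), (173, 5, 231), (174, 5, 245), (175, 5, 249)]
```

```bash
python3 - <<'E'
from h import *
r=pickle.load(open("w10.pkl","rb"));l=r["image"].astype(int).sum(2)
for v in(190,194,198,202):print(v,[(int(u),int(l[v,u])) for u in range(266,285)],[(int(u),int(l[v,u])) for u in range(350,374)])
E
```

```text
190 [(266, 194), (267, 112), (268, 98), (269, 94), (270, 96), (271, 92), (272, 94), (273, 89), (274, 84), (275, 85), (276, 87), (277, 111), (278, 162), (279, 217), (280, 225), (281, 170), (282, 144), (283, 177), (284, 228)] [(350, 199), (351, 197), (352, 189), (353, 179), (354, 180), (355, 185), (356, 186), (357, 176), (358, 151), (359, 120), (360, 100), (361, 92), (362, 115), (363, 145), (364, 162), (365, 136), (366, 101), (367, 69), (368, 61), (369, 60), (370, 58), (371, 63), (372, 60), (373, 60)]
194 [(266, 223), (267, 126), (268, 103), (269, 97), (270, 95), (271, 94), (272, 95), (273, 94), (274, 92), (275, 86), (276, 98), (277, 143), (278, 197), (279, 225), (280, 189), (281, 158), (282, 198), (283, 263), (284, 318)] [(350, 209), (351, 195), (352, 193), (353, 196), (354, 188), (355, 194), (356, 186), (357, 180), (358, 167), (359, 138), (360, 107), (361, 87), (362, 94), (363, 117), (364, 147), (365, 151), (366, 123), (367, 82), (368, 66), (369, 58), (370, 59), (371, 65), (372, 56), (373, 57)]
198 [(266, 259), (267, 148), (268, 104), (269, 92), (270, 99), (271, 98), (272, 98), (273,
[... 221 characters left out ...]
(357, 144), (358, 142), (359, 126), (360, 106), (361, 92), (362, 94), (363, 111), (364, 140), (365, 151), (366, 125), (367, 90), (368, 71), (369, 67), (370, 62), (371, 61), (372, 71), (373, 67)]
202 [(266, 293), (267, 169), (268, 102), (269, 96), (270, 99), (271, 96), (272, 101), (273, 93), (274, 97), (275, 95), (276, 104), (277, 147), (278, 213), (279, 246), (280, 252), (281, 287), (282, 338), (283, 364), (284, 363)] [(350, 218), (351, 220), (352, 216), (353, 197), (354, 172), (355, 151), (356, 131), (357, 117), (358, 93), (359, 92), (360, 76), (361, 91), (362, 101), (363, 120), (364, 152), (365, 150), (366, 119), (367, 86), (368, 68), (369, 67), (370, 62), (371, 75), (372, 85), (373, 102)]
```

Seat_3's centre is about 3 mm to +x of the foot and its y already matches. I'll correct that and lower.

Call:
{"name": "step_arm", "arguments": {"deltas": [[3,0,0,0,0,0,-1],[0,0,-6,0,0,0,-1],[0,0,-6,0,0,0,-1],[0,0,-5,0,0,0,-1],[0,0,0,0,0,0,-1]]}}

```text
clock: 19.25
tcp_pos: [0.5594, -0.098, 0.0722]
orientation: [-0.001, 0.735, 0.678, -0.001]
wrist_force: [-0.4, -0.5, -1.4]
finger_gap: 0.0256
grip_force: 39.9
```

Call:
{"name": "step_arm", "arguments": {"deltas": [[0,0,-2,0,0,0,-1],[0,0,-1.5,0,0,0,-1],[0,0,0,0,0,0,-1],[0,0,0,0,0,0,-1]]}}

```text
clock: 19.65
tcp_pos: [0.5604, -0.0984, 0.07]
orientation: [0.0, 0.735, 0.678, 0.0]
wrist_force: [-0.1, -1.0, -1.8]
finger_gap: 0.0256
grip_force: 39.9
```

Call:
{"name": "step_arm", "arguments": {"deltas": [[0,0,-1.5,0,0,0,-1],[0,0,0,0,0,0,-1],[0,0,0,0,0,0,-1]]}}

```text
clock: 19.95
tcp_pos: [0.5603, -0.0983, 0.0684]
orientation: [0.0, 0.735, 0.678, 0.0]
wrist_force: [-0.1, -0.5, -1.9]
finger_gap: 0.0256
grip_force: 39.9
```

Call:
{"name": "step_arm", "arguments": {"deltas": [[0,0,-1.5,0,0,0,-1],[0,0,0,0,0,0,-1],[0,0,0,0,0,0,-1]]}}

```text
clock: 20.25
tcp_pos: [0.5606, -0.0985, 0.0681]
orientation: [0.001, 0.735, 0.678, 0.0]
wrist_force: [-2.0, 1.2, 5.4]
finger_gap: 0.0254
grip_force: 40.7
```

Call:
{"name": "step_arm", "arguments": {"deltas": [[0,0,0,0,0,0,-0.2],[0,0,0,0,0,0,0],[0,0,0,0,0,0,0.3],[0,0,0,0,0,0,0.5],[0,0,20,0,0,0,0.5]]}}

```text
clock: 20.75
tcp_pos: [0.5582, -0.0977, 0.0845]
orientation: [-0.002, 0.735, 0.678, -0.001]
wrist_force: [0.6, 0.2, -0.4]
finger_gap: 0.0641
grip_force: 0.0
```

Call:
{"name": "step_arm", "arguments": {"deltas": [[0,0,40,0,0,0,0.5],[0,0,40,0,0,0,1],[-15,-40,0,0,0,0,1],[-15,-45,0,0,0,0,1],[-15,-45,0,0,0,0,1]]}}

```text
clock: 21.25
tcp_pos: [0.5153, -0.2293, 0.1675]
orientation: [0.001, 0.735, 0.678, 0.0]
wrist_force: [0.7, 0.2, -0.1]
finger_gap: 0.0857
grip_force: 0.0
```

Call:
{"name": "step_arm", "arguments": {"deltas": [[-15,-45,0,0,0,0,1],[-15,-45,0,0,0,0,1],[-15,-45,-10,0,0,0,1],[-13,-32,-20,0,0,0,1],[0,0,0,0,0,0,1]]}}

```text
clock: 21.75
tcp_pos: [0.4544, -0.3985, 0.1338]
orientation: [-0.002, 0.737, 0.676, -0.0]
wrist_force: [-1.0, 0.0, -0.2]
finger_gap: 0.0854
grip_force: 0.0
```

```bash
python3 snap.py w11 wrist;python3 - <<'E'
from h import *
from workcell import get_state
t=get_state()["tcp_pos"];print(t)
r=pickle.load(open("w11.pkl","rb"))
for z,c in((.07,(.457,-.3955)),(.003,(.457,-.3955))):print(proj(r,[*c,z]))
# handle/foot from depth of wrist camera
z=r["z_map"];v,u=np.mgrid[0:400,0:640]
n=cv2.undistortPoints(np.stack([u,v],-1).reshape(-1,1,2).astype(float),r["K"],r["dist_coeffs"]).reshape(400,640,2)
P=np.dstack([n[...,0]*z,n[...,1]*z,z])@r["world_from_camera"][:3,:3].T+r["world_from_camera"][:3,3]
m=(z>0)&(P[...,2]>.01)&(np.hypot(P[...,0]-.457,P[...,1]+.3955)<.03)
q=P[m]
for lo,hi in((.01,.03),(.03,.07),(.07,.09)):
    k=q[(q[:,2]>lo)&(q[:,2]<hi)]
    if len(k):print(lo,len(k),k.min(0).round(4),k.max(0).round(4),k.mean(0).round(4))
E
```

```text
21.75 [ 0.4544 -0.3985  0.1338] [-1.700e-03  7.373e-01  6.756e-01 -5.000e-04] 0.0854 [-1.   0.  -0.2] 0.062
scale 1.25
[ 0.45544885 -0.39650289  0.13493741]
[[322.39965424 194.04446474]]
[[322.26948801 174.65635126]]
0.01 630 [ 0.438  -0.4055  0.01  ] [ 0.4747 -0.3759  0.0299] [ 0.4571 -0.386   0.018 ]
0.03 277 [ 0.4457 -0.3925  0.0302] [ 0.4679 -0.3823  0.0699] [ 0.4573 -0.3845  0.0518]
0.07 816 [ 0.4453 -0.4048  0.0702] [ 0.4677 -0.3826  0.0845] [ 0.4566 -0.3919  0.0799]
```

Call:
{"name": "step_arm", "arguments": {"deltas": [[1,2,0,0,0,0,1],[0,0,-40,0,0,0,1],[0,0,-40,0,0,0,0.6],[0,0,-17,0,0,0,0.2],[0,0,0,0,0,0,0]], "newtons": 30}}

```text
clock: 22.3
tcp_pos: [0.4578, -0.3899, 0.0377]
orientation: [-0.003, 0.734, 0.679, 0.0]
wrist_force: [-0.7, 0.8, 1.4]
finger_gap: 0.044
grip_force: 0.0
```

Call:
{"name": "step_arm", "arguments": {"deltas": [[0,0,0,0,0,0,-0.1],[0,0,0,0,0,0,-0.3],[0,0,0,0,0,0,-0.5],[0,0,0,0,0,0,-1],[0,0,0,0,0,0,-1]]}}

```text
clock: 22.8
tcp_pos: [0.4594, -0.3946, 0.042]
orientation: [0.002, 0.735, 0.678, 0.0]
wrist_force: [0.3, 0.5, 5.9]
finger_gap: 0.0195
grip_force: 29.2
```

Call:
{"name": "step_arm", "arguments": {"deltas": [[0,0,0,0,0,0,-1],[0,0,0,0,0,0,-1],[0,0,0,0,0,0,-1]]}}

```text
clock: 23.1
tcp_pos: [0.4594, -0.3947, 0.042]
orientation: [0.002, 0.735, 0.678, 0.0]
wrist_force: [-0.9, -0.1, 7.0]
finger_gap: 0.0193
grip_force: 29.2
```

Call:
{"name": "step_arm", "arguments": {"deltas": [[0,0,10,0,0,0,-1],[0,0,30,0,0,0,-1],[0,0,30,0,0,0,-1],[0,0,0,0,0,0,-1],[0,0,0,0,0,0,-1]]}}

```text
clock: 23.6
tcp_pos: [0.4588, -0.3939, 0.1111]
orientation: [0.001, 0.735, 0.678, 0.0]
wrist_force: [0.1, 0.1, -1.0]
finger_gap: 0.0193
grip_force: 28.9
```

Call:
{"name": "step_arm", "arguments": {"deltas": [[0,0,30,0,0,0,-1],[0,10,18,0,0,0,-1],[12,35,0,0,0,0,-1],[14,38,0,0,0,0,-1],[14,38,0,0,0,0,-1]]}}

```text
clock: 24.1
tcp_pos: [0.4977, -0.2709, 0.1566]
orientation: [-0.001, 0.736, 0.677, -0.0]
wrist_force: [0.6, 0.6, -1.5]
finger_gap: 0.0192
grip_force: 28.9
```

Call:
{"name": "step_arm", "arguments": {"deltas": [[14,38,0,0,0,0,-1],[14,38,0,0,0,0,-1],[14,29,0,0,0,0,-1],[14,10,0,0,0,0,-1],[0,0,0,0,0,0,-1]]}}

```text
clock: 24.6
tcp_pos: [0.5553, -0.1559, 0.1568]
orientation: [-0.0, 0.734, 0.679, -0.0]
wrist_force: [-0.3, -0.0, -0.8]
finger_gap: 0.0191
grip_force: 28.9
```

Call:
{"name": "step_arm", "arguments": {"deltas": [[0,0,-30,0,0,0,-1],[0,0,-30,0,0,0,-1],[0,0,-12,0,0,0,-1],[0,0,0,0,0,0,-1],[0,0,0,0,0,0,-1]]}}

```text
clock: 25.1
tcp_pos: [0.5544, -0.1582, 0.0864]
orientation: [0.0, 0.736, 0.677, -0.0]
wrist_force: [0.1, -0.1, -0.1]
finger_gap: 0.0195
grip_force: 29.0
```

```bash
python3 snap.py w12 wrist > o; cat o; python3 foot.py w12 $(python3 -c "
import re;a=re.findall(r'\[(.*?)\]',open('o').read())[0].split();print(*a)") .042 .0185 .555 -.158 .0265
python3 - <<'E'
from h import *
r=pickle.load(open("w12.pkl","rb"));l=r["image"].astype(int).sum(2)
for v in(186,192,198):print(v,[(int(u),int(l[v,u])) for u in range(272,292)],[(int(u),int(l[v,u])) for u in range(345,370)])
E
```

```text
25.1 [ 0.5544 -0.1582  0.0864] [ 1.000e-04  7.357e-01  6.773e-01 -0.000e+00] 0.0195 [ 0.1 -0.1 -0.1] 0.021
scale 1.25
foot expected [291.  180.1] [346.5 233.1] seat expected [281.7 166. ] [357.6 238.6]
174 []
177 []
180 []
183 []
186 [306, 325, 315.5]
189 [299, 330, 314.5]
192 [295, 333, 314.0]
195 [292, 335, 313.5]
198 [290, 337, 313.5]
201 [289, 338, 313.5]
204 [288, 340, 314.0]
207 [288, 340, 314.0]
210 [288, 341, 314.5]
213 [288, 341, 314.5]
col [(158, -26, 117), (159, -34, 153), (160, -42, 196), (161, -45, 210), (162, -40, 181), (163, -29, 134), (164, -23, 105), (165, -23, 101), (166, -28, 120), (167, -36, 159), (168, -43, 194), (169, -43, 197), (170, -40, 177), (171, -39, 159), (172, -39, 153), (173, -37, 140), (174, -33, 123), (175, -30, 112), (176, -28, 106), (177, -27, 102), (178, -25, 99), (179, -24, 92), (180, -21, 91), (181, -17, 104), (182, -10, 133), (183, -3, 163), (184, 0, 178), (185, 2, 182)]
186 [(272, 112), (273, 109), (274, 112), (275, 114), (276, 106), (277, 98), (278, 93), (279, 94), (280, 93), (281, 80), (282, 86), (283, 87), (284, 97), (285, 115), (286, 158), 
[... 706 characters left out ...]
55, 142), (356, 110), (357, 75), (358, 62), (359, 64), (360, 62), (361, 69), (362, 68), (363, 54), (364, 64), (365, 67), (366, 65), (367, 81), (368, 83), (369, 90)]
198 [(272, 112), (273, 114), (274, 115), (275, 110), (276, 114), (277, 116), (278, 110), (279, 103), (280, 95), (281, 106), (282, 145), (283, 204), (284, 225), (285, 197), (286, 143), (287, 150), (288, 211), (289, 255), (290, 270), (291, 284)] [(345, 180), (346, 170), (347, 174), (348, 158), (349, 155), (350, 129), (351, 117), (352, 97), (353, 106), (354, 139), (355, 162), (356, 155), (357, 117), (358, 80), (359, 63), (360, 64), (361, 61), (362, 61), (363, 62), (364, 66), (365, 88), (366, 102), (367, 108), (368, 117), (369, 122)]
```

Call:
{"name": "step_arm", "arguments": {"deltas": [[1.8,2,0,0,-2.5,0,-1],[0,0,-6,0,0,0,-1],[0,0,-6,0,0,0,-1],[0,0,-4,0,0,0,-1],[0,0,0,0,0,0,-1]]}}

```text
clock: 25.65
tcp_pos: [0.5558, -0.1552, 0.0691]
orientation: [0.014, 0.735, 0.678, 0.016]
wrist_force: [0.3, 0.6, -1.3]
finger_gap: 0.0196
grip_force: 29.0
```

Call:
{"name": "step_arm", "arguments": {"deltas": [[0,0,-2,0,0,0,-1],[0,0,-1.5,0,0,0,-1],[0,0,0,0,0,0,-1],[0,0,0,0,0,0,-1]]}}

```text
clock: 26.05
tcp_pos: [0.5561, -0.1554, 0.0664]
orientation: [0.015, 0.735, 0.677, 0.016]
wrist_force: [0.0, 0.1, -0.0]
finger_gap: 0.0196
grip_force: 29.0
```

Call:
{"name": "step_arm", "arguments": {"deltas": [[0,0,-1.5,0,0,0,-1],[0,0,0,0,0,0,-1],[0,0,0,0,0,0,-1]]}}

```text
clock: 26.35
tcp_pos: [0.5561, -0.1553, 0.0649]
orientation: [0.015, 0.735, 0.678, 0.016]
wrist_force: [-1.2, 0.2, -0.5]
finger_gap: 0.0193
grip_force: 29.0
```

Call:
{"name": "step_arm", "arguments": {"deltas": [[0,0,-1.5,0,0,0,-1],[0,0,0,0,0,0,-1],[0,0,0,0,0,0,-1]]}}

```text
clock: 26.65
tcp_pos: [0.5564, -0.1554, 0.0638]
orientation: [0.015, 0.735, 0.678, 0.016]
wrist_force: [-0.2, 0.5, 2.5]
finger_gap: 0.02
grip_force: 29.6
```

Contact comes at the cork height. I'll press half a millimetre more, then release, retreat and check.

Call:
{"name": "step_arm", "arguments": {"deltas": [[0,0,-0.5,0,0,0,-1],[0,0,0,0,0,0,-0.3],[0,0,0,0,0,0,0],[0,0,0,0,0,0,0.2],[0,0,0,0,2.5,0,0.3]]}}

```text
clock: 27.15
tcp_pos: [0.5548, -0.1551, 0.0628]
orientation: [-0.001, 0.736, 0.677, -0.0]
wrist_force: [-0.3, -0.5, -0.1]
finger_gap: 0.0556
grip_force: 0.0
```

Call:
{"name": "step_arm", "arguments": {"deltas": [[0,0,20,0,0,0,0.3],[0,0,40,0,0,0,0.5],[0,0,40,0,0,0,1],[0,-40,30,0,0,0,1],[0,-45,0,0,0,0,1]]}}

```text
clock: 27.65
tcp_pos: [0.5589, -0.2412, 0.1986]
orientation: [0.004, 0.734, 0.679, 0.001]
wrist_force: [0.6, -0.3, -0.4]
finger_gap: 0.0854
grip_force: 0.0
```

Call:
{"name": "step_arm", "arguments": {"deltas": [[-15,-45,0,0,0,0,1],[-15,-40,0,0,0,0,1],[0,0,0,0,0,0,1],[0,0,0,0,0,0,1]]}}

```text
clock: 28.05
tcp_pos: [0.5255, -0.3262, 0.1923]
orientation: [-0.001, 0.736, 0.677, 0.0]
wrist_force: [0.1, -0.3, -0.5]
finger_gap: 0.0855
grip_force: 0.0
```

```bash
python3 snap.py w13 wrist; python3 snap.py t13 top
python3 - <<'E'
from h import *
a=cv2.imread("pics/w13.png");b=cv2.imread("pics/t13.png")
r=pickle.load(open("t13.pkl","rb"));r2=pickle.load(open("w13.pkl","rb"))
A=cv2.resize(r["image"][150:290,215:445,::-1],(560,340),interpolation=cv2.INTER_CUBIC)
B=cv2.resize(r2["image"][0:200,250:490,::-1],(312,260),interpolation=cv2.INTER_CUBIC)
c=np.zeros((600,560,3),np.uint8);c[:340]=A;c[340:,:312]=B;cv2.imwrite("pics/fin.png",c)
z=r["z_map"];v,u=np.mgrid[0:400,0:640]
n=cv2.undistortPoints(np.stack([u,v],-1).reshape(-1,1,2).astype(float),r["K"],r["dist_coeffs"]).reshape(400,640,2)
P=(np.dstack([n[...,0]*z,n[...,1]*z,z])@r["world_from_camera"][:3,:3].T+r["world_from_camera"][:3,3])[z>0]
for nm,c,h in(("1",(.546,-.21),.094),("2",(.5496,-.161),.104),("3",(.554,-.1005),.116),("4",(.559,-.029),.130)):
    q=P[(np.hypot(*(P[:,:2]-c).T)<.028)&(P[:,2]>h-.012)];q=q[q[:,2]<h+.008];print(nm,h,q[:,2].max(),np.median(q,0).round(4),((q.min(0)+q.max(0))/2).round(4),"seat",c)
E
```

```text
28.05 [ 0.5255 -0.3262  0.1923] [-5.000e-04  7.362e-01  6.768e-01  1.000e-04] 0.0855 [ 0.1 -0.3 -0.5] 0.041
scale 1.25
28.1 [ 0.5259 -0.3251  0.1925] [-5.000e-04  7.356e-01  6.774e-01  2.000e-04] 0.0855 [ 0.3  0.5 -0.3] 0.029
scale 1.25Traceback (most recent call last):
  File "<stdin>", line 11, in <module>
    return umr_maximum(a, axis, None, out, keepdims, initial, where)
ValueError: zero-size array to reduction operation maximum which has no identity
```

View pics/fin.png

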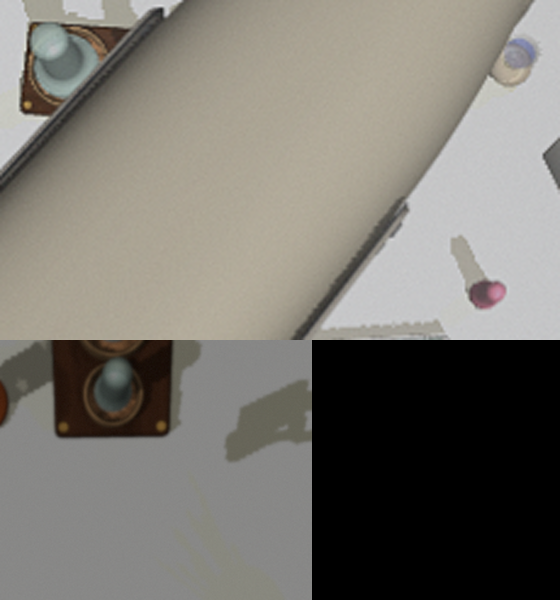

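The arm blocks the view. Only muller_4 at (60,55) and muller_1 at (115,375) show, and both are upright. I'll swing clear and check the heights numerically.

Call:
{"name": "step_arm", "arguments": {"deltas": [[-10,30,20,0,0,0,1],[-10,45,10,0,0,0,1],[-10,45,0,0,0,0,1],[-10,45,0,0,0,0,1],[-10,45,0,0,0,0,1]]}}

```text
clock: 28.65
tcp_pos: [0.4756, -0.1121, 0.2232]
orientation: [0.0, 0.735, 0.678, 0.0]
wrist_force: [1.0, -0.5, 0.3]
finger_gap: 0.0855
grip_force: 0.0
```

Call:
{"name": "step_arm", "arguments": {"deltas": [[-10,45,0,0,0,0,1],[-10,45,0,0,0,0,1],[-10,45,0,0,0,0,1],[-10,45,0,0,0,0,1],[-10,45,0,0,0,0,1]]}}

```text
clock: 29.15
tcp_pos: [0.4247, 0.1127, 0.2233]
orientation: [0.0, 0.735, 0.679, 0.001]
wrist_force: [0.6, -0.8, 0.6]
finger_gap: 0.0855
grip_force: 0.0
```

Call:
{"name": "step_arm", "arguments": {"deltas": [[0,45,0,0,0,0,1],[0,45,0,0,0,0,1],[0,0,0,0,0,0,1],[0,0,0,0,0,0,1]]}}

```text
clock: 29.55
tcp_pos: [0.4249, 0.2017, 0.2229]
orientation: [0.0, 0.734, 0.68, -0.0]
wrist_force: [-0.3, -0.6, 0.7]
finger_gap: 0.0859
grip_force: 0.0
```

```bash
cat > fin.py <<'E'
from h import *
from workcell import read_camera
for cam in("top","scene"):
    r=read_camera(cam);z=r["z_map"];v,u=np.mgrid[0:400,0:640]
    n=cv2.undistortPoints(np.stack([u,v],-1).reshape(-1,1,2).astype(float),r["K"],r["dist_coeffs"]).reshape(400,640,2)
    P=(np.dstack([n[...,0]*z,n[...,1]*z,z])@r["world_from_camera"][:3,:3].T+r["world_from_camera"][:3,3])[z>0]
    for nm,c,h in(("1",(.548,-.2085),.094),("2",(.552,-.1595),.104),("3",(.556,-.0995),.116),("4",(.561,-.0275),.130),("flask",(.5662,-.4307),.07),("drop",(.3532,-.1875),.066)):
        q=P[(np.hypot(*(P[:,:2]-c).T)<.03)&(P[:,2]>h-.02)];q=q[q[:,2]<h+.01]
        if len(q):print(cam,nm,h,len(q),q[:,2].max().round(4),q.mean(0).round(4),"seat",c)
    if cam=="top":   # outline of dome & foot by colour, vs expected
        pass
E
python3 fin.py
```

```text
top 1 0.094 65 0.0947 [ 0.5464 -0.2059  0.0879] seat (0.548, -0.2085)
top 2 0.104 106 0.1052 [ 0.5498 -0.1558  0.0979] seat (0.552, -0.1595)
top 3 0.116 155 0.1182 [ 0.5548 -0.0984  0.11  ] seat (0.556, -0.0995)
top 4 0.13 236 0.1314 [ 0.5599 -0.028   0.1241] seat (0.561, -0.0275)
top flask 0.07 205 0.0739 [ 0.5663 -0.4307  0.0636] seat (0.5662, -0.4307)
top drop 0.066 49 0.0644 [ 0.3528 -0.1871  0.0537] seat (0.3532, -0.1875)
scene 1 0.094 100 0.0946 [ 0.5447 -0.2087  0.0847] seat (0.548, -0.2085)
scene 2 0.104 129 0.1047 [ 0.5473 -0.1592  0.0951] seat (0.552, -0.1595)
scene 3 0.116 162 0.1167 [ 0.5515 -0.1007  0.1076] seat (0.556, -0.0995)
scene 4 0.13 197 0.1306 [ 0.5556 -0.0306  0.122 ] seat (0.561, -0.0275)
scene flask 0.07 322 0.071 [ 0.5644 -0.428   0.063 ] seat (0.5662, -0.4307)
scene drop 0.066 79 0.0657 [ 0.3507 -0.1897  0.0537] seat (0.3532, -0.1875)
```

All four tops stand at the height expected on the cork, within 2 mm, and the flask and dropper haven't moved. Handing in.

```bash
python3 -c "
from workcell import *
print(hand_in())"
```

```text
the job is handed in; nothing more can be done
None
```

All four mullers stand upright on the cork in their own seats, in a row by size. By the depth cameras their tops are within about 2 mm of the expected heights, and the flask and dropper bottle are where they were; the job was handed in at about 30 s of the 96 s, with no verdict returned.

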